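# Stack the storeys of a round model tower

## Task

Assemble the round tower model on its wooden base board: lay the green podium flat on the board, then the white middle floor on the podium's core, then the orange roof on top, each core up and centred over the middle of the board. Set each piece down gently without dropping it, let go, and do not push or knock over the jar, the tape roll or the bottle.

Things in the scene. Friction and masses are not known exactly. Their poses are not given: they have to be found in the camera images.
- baseboard: Fixed round wooden base board of the model, 160 mm diameter, 12 mm thick, with a black printed circle (136 mm) and centre cross. Origin: centre of its underside on the table; z up; its top is 12 mm above.
- podium: Loose green podium storey of the model tower: a flat disc 10 mm thick with a round grey core (44 mm diameter, 26 mm high) on the middle of its top, 36 mm high in all, alike at any turn about its axis. Origin: centre of the disc's underside; z: along the core, out of its top. Disc diameter 130 mm, about 180 g. Starts leaning on the blue rest.
- midfloor: Loose white middle storey: a flat disc 10 mm thick with a round grey core (44 mm diameter, 26 mm high) on the middle of its top, 36 mm high in all, alike at any turn about its axis. Origin: centre of the disc's underside; z: along the core, out of its top. Disc diameter 110 mm, about 140 g. Starts lying flat on the table, core up.
- roof: Loose orange roof storey: a flat disc 10 mm thick with a round grey core (44 mm diameter, 26 mm high) on the middle of its top, 36 mm high in all, alike at any turn about its axis. Origin: centre of the disc's underside; z: along the core, out of its top. Disc diameter 90 mm, about 100 g. Starts leaning on the yellow rest.
- podium_rest: Fixed blue rest, 190 mm wide (y), 160 mm deep. Origin: on the table under its middle; x away from the robot, z up. Its white board rises to +x at 35 degrees; the podium's underside centre starts on it at (0, 0, 70) mm, core leaning 35 degrees to -x. Two pins (9 mm tall) below the disc stop it sliding: lift it off square to the board.
- roof_rest: Fixed yellow rest, 190 mm wide (y), 160 mm deep. Origin: on the table under its middle; x away from the robot, z up. Its white board rises to +x at 35 degrees; the roof's underside centre starts on it at (0, 0, 70) mm, core leaning 35 degrees to -x. Two pins (9 mm tall) below the disc stop it sliding: lift it off square to the board.
- podium_lamp (a point): Middle of the white lamp tube (22 mm diameter) fixed over the blue rest, along the rest's y, 205 mm above the table, held by posts at y = +-86 mm (12 mm square, end blocks 28 mm). It bars a straight-down reach for the core; come in tilted, along the core's axis.
- roof_lamp (a point): Middle of the white lamp tube (22 mm diameter) fixed over the yellow rest, along the rest's y, 205 mm above the table, held by posts at y = +-86 mm (12 mm square, end blocks 28 mm). It bars a straight-down reach for the core; come in tilted, along the core's axis.
- jar: Bystander: upright jar with a red cap, 60 mm diameter, 100 mm high. Origin: centre of its underside, z up.
- tape: Bystander: pale roll of tape lying flat, 90 mm diameter, 24 mm high, hole 68 mm. Origin: centre of its underside, z up.
- bottle: Bystander: upright bottle, 60 mm diameter, 180 mm high. Origin: centre of its underside, z up.
Not all that is in view belongs to the job. What is shaped like the roof but black is not meant. Leave any pink or red look-alike of the midfloor alone.

How it is judged:
By the outcome, as a careful person would: the job done as asked, in the order asked, and still so for the second after the job is handed in, with the robot touching nothing.
It also fails if it takes over 72 s, if anything falls off the work surface, if the arm or the gripper's body presses on something with over 40 N, if the wrist force passes 120 N, or if a joint passes its speed limit or range.

## Robot

A 7-joint arm with a two-finger parallel gripper is mounted at the origin on the work surface. World frame = base frame: x ahead of the robot, y to its left, z up, the work surface at z = 0. Lengths are in m, angles in rad, forces in N, time in s.
With the tool pointing down it reaches from about 0.4 to 0.85 m from the base axis. Payload 10.4 kg.
Tool frame: the origin (TCP) lies between the finger pads; the fingertips stand 8 mm ahead of it and the grasp point (between the pads) lies 11 mm behind it; z points along the fingers, x is the direction in which the jaws open and shut, and the axes are right-handed (so a half turn about z gives the same grasp; the last joint's range is limited). The gripper opens to 87 mm and grips with 3 to 60 N. Pads are 19 mm wide; open, the fingers measure 117 mm over their backs; the gripper's body (75 mm by 190 mm) begins 51 mm behind the grasp point.
Start: joints at [1.234, 0.332, -0.065, 1.46, 0.022, 1.35, -0.088], TCP at [0.193, -0.594, 0.231] pointing down, gripper open.
Joint ranges: [-2.6, 2.6], [-0.5, 2.12], [-1.47, 1.34], [0.16, 2.42], [-1.27, 4.41], [0.06, 2.06], [-2.6, 2.6]. Speed limits (rad/s): [2.22, 2.22, 2.79, 2.79, 3.14, 3.14, 3.14].

## Interface

Orientations are given as a unit quaternion [x, y, z, w].
In Python, from bench import r, viewer gives the robot as it stands.
- The arm moves only by the tool apply_moves, never from a script. Its argument "increments" is a list of rows, each an object with "grip": the closure in counts, from 0 (fully open) to 255 (shut); "xyz": the shift along the tool's x, y, z in mm, a list of three; "rotation": the turn, a rotation vector about the tool's x, y, z in degrees, a list of three. A call has 1 to 5 rows; each row is the pose to reach, as a shift and turn from the pose measured when the call began, along the tool's axes at that moment; what a row does not reach only later rows make up. A row lasts 1/8 s, in which the tool goes at most 62.5 mm and 10.7 degrees, less where a joint would pass 70% of its speed; a pose out of reach is approached as far as the arm can. A call with a gripper value outside its range is refused whole. The fingers move at their own pace and stop on an object; "squeeze" is the grip in N (left out, the last holds). Time passes only in rows, so rows that repeat a pose let the fingers close. It gives the time, the measured TCP pose, the force and the opening at its end, in the units of the state.
- r.read_state(): the state, without advancing time (a new reading comes with each control period).
- viewer.camera(name): name is "scene" or "top"; returns a dict with "img" (420x560x3 uint8, blue, green, red), "range_z" (420x560 float32, m along the optical axis (not along the pixel's ray), 0 where there is no reading), "vertical_fov" (degrees; the focal length in pixels is half the picture's height over the tangent of half this angle, whatever the lens; pixels are square), "cx", "cy" (the principal point, pixels), "rvec" (rotation vector, rad) and "tvec" (3), from world to camera coordinates, as OpenCV has them. Camera axes: x right, y down, z forward; pixel columns grow to the right and rows downward; lengths in m; the calibration is good to about 2 mm. A picture is of the moment at which its call begins.
- r.close_job(): hands the job in, once; it reports no verdict.
The state is a dict: "time": time; "joint_positions": joint angles; "joint_vel": joint speeds; "joint_torque": joint torques, N m; "ee_pos": TCP position; "eef_rot": TCP orientation; "ft_force": force on the tool from outside, world axes, zero at the start; "torque": the same for the moment, N m; "width": finger opening in m.
Only numpy, scipy, OpenCV 4.12 (cv2) and the standard library are available. Lean on these libraries where they do the work, as an engineer would, in place of code of your own. Each camera call takes 0.05 s, during which the arm holds its last target.

## Working session

There is one attempt and no reset: what is moved stays moved. The work goes in short steps, Python scripts to look and compute and a tool call to move; the robot and the scene stay as the last step left them, time stands still between calls to the robot, and variables do not carry over. Pictures are saved under pics/ and viewed, and the job is handed in when it is done.

Besides the shell and the picture viewer there is one more tool, called after "Call:" as name([rows], argument=value, ...), one row to a line, values as JSON. apply_moves: Moves the arm, as the interface text tells. Its arguments: {"type":"object","properties":{"increments":{"type":"array","items":{"type":"object","properties":{"grip":{"type":"number"},"xyz":{"type":"array","items":{"type":"number"}},"rotation":{"type":"array","items":{"type":"number"}}}}},"squeeze":{"type":"number"}},"required":["increments"]}

```bash
ls; mkdir -p pics
python3 - <<'E'
from bench import r, viewer
import cv2,numpy as np
s=r.read_state()
for k,v in s.items(): print(k,np.round(v,4))
for n in ("scene","top"):
    c=viewer.camera(n); cv2.imwrite(f"pics/{n}0.png",c["img"]); np.savez(f"pics/{n}0.npz",**c)
    print(n,c["vertical_fov"],c["cx"],c["cy"],c["rvec"],c["tvec"],c["img"].shape, c["range_z"].min(), c["range_z"].max())
E
```

```text
pics
time 0.0
joint_positions [ 1.2344  0.3329 -0.0647  1.461   0.0216  1.3499 -0.0885]
joint_vel [-0.0024 -0.0002 -0.0004 -0.0004  0.      0.0004  0.0002]
joint_torque [ 3.00000e-04 -6.23252e+01  2.52000e-02 -3.89903e+01 -6.11000e-02
  3.95000e-02  2.00000e-04]
ee_pos [ 0.1928 -0.5941  0.2298]
eef_rot [ 8.089e-01 -5.879e-01 -6.000e-04 -4.000e-04]
ft_force [ 0.9155 -0.0217  0.0144]
torque [-0.0133 -0.0154  0.0346]
width 0.0869
scene 48.577547970662636 273.4272577236851 205.23330321354774 [ 1.07743748  2.29084504 -1.10863219] [ 0.38277145 -0.15222229  1.46301876] (420, 560, 3) 0.0 3.9997344
top 53.668522073253655 281.86755597844706 209.095158325372 [ 2.15623839 -2.14055574  0.14268593] [-0.01513543  0.59021913  0.9673722 ] (420, 560, 3) 0.0 1.7841283
```

View pics/scene0.png

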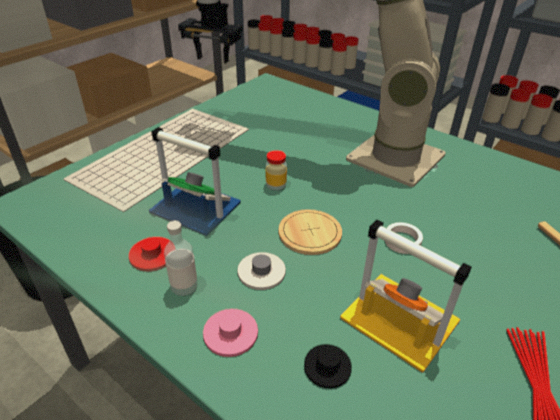

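View pics/top0.png

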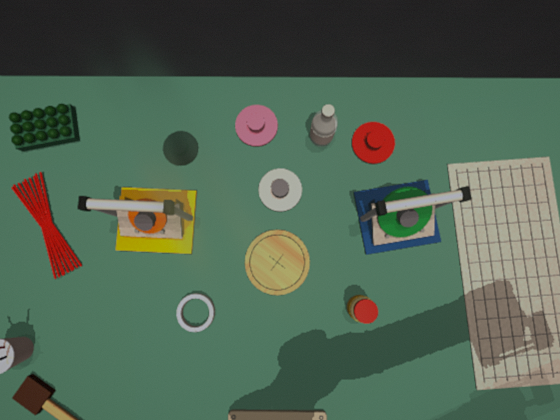

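```bash
cat > h.py <<'E'
import numpy as np, cv2
from scipy.spatial.transform import Rotation as R
def load(n): return dict(np.load(f"pics/{n}.npz"))
def K(c):
    f=210/np.tan(np.radians(float(c["vertical_fov"]))/2); return f
def cloud(c):
    f=K(c); z=c["range_z"]; v,u=np.mgrid[:420,:560]
    p=np.dstack([(u-c["cx"])/f*z,(v-c["cy"])/f*z,z])
    M=R.from_rotvec(c["rvec"]).as_matrix()
    w=(p-c["tvec"])@M; w[z<=0]=np.nan; return w
def ray(c,uv,h):
    f=K(c); M=R.from_rotvec(c["rvec"]).as_matrix()
    uv=np.atleast_2d(uv).astype(float)
    d=np.c_[(uv[:,0]-c["cx"])/f,(uv[:,1]-c["cy"])/f,np.ones(len(uv))]@M
    o=-M.T@c["tvec"]; return o+d*((h-o[2])/d[:,2])[:,None]
def proj(c,p):
    f=K(c); M=R.from_rotvec(c["rvec"]).as_matrix(); q=np.atleast_2d(p)@M.T+c["tvec"]
    return np.c_[q[:,0]/q[:,2]*f+c["cx"],q[:,1]/q[:,2]*f+c["cy"]]
E
python3 - <<'E'
from h import *
c=load("top0");w=cloud(c);hsv=cv2.cvtColor(c["img"],cv2.COLOR_BGR2HSV)
s=load("scene0");ws=cloud(s)
for n,uv in dict(board=(278,250),mid_core=(280,188),mid_disc=(268,198),pod_disc=(415,196),pod_core=(408,217),roof_core=(146,221),roof_disc=(160,215),jar=(366,311),tape=(180,310),bottle=(323,128),black=(181,148),pink=(257,124),red=(375,141),lampB=(430,200),lampY=(130,206),table=(230,240)).items():
    print(n,uv,np.round(w[uv[1],uv[0]],4), hsv[uv[1],uv[0]])
for nm,I in (("top",c["img"]),("scene",s["img"])):
    for t,(x,y,W,H) in dict(top=dict(b=(340,160,140,105),y=(70,160,140,105)),scene=dict(b=(130,120,140,105),y=(335,215,140,105)))[nm].items():
        cv2.imwrite(f"pics/crop_{nm}_{t}.png",cv2.resize(I[y:y+H,x:x+W],None,fx=5,fy=5,interpolation=cv2.INTER_CUBIC))
E
```

```text
board (278, 250) [ 0.4925 -0.0019  0.0105] [ 21 118 173]
mid_core (280, 188) [ 0.6431 -0.0058  0.0367] [  9  23 113]
mid_disc (268, 198) [0.6221 0.0243 0.0117] [ 37  13 174]
pod_disc (415, 196) [ 0.6138 -0.3145  0.104 ] [ 61 104  81]
pod_core (408, 217) [ 0.5656 -0.2971  0.1034] [ 5 18 86]
roof_core (146, 221) [0.5524 0.2974 0.1019] [ 8 23 90]
roof_disc (160, 215) [0.5687 0.2722 0.0819] [ 13 207 170]
jar (366, 311) [ 0.3564 -0.1985  0.0999] [  2 197 173]
tape (180, 310) [0.3469 0.232  0.0193] [140   5 167]
bottle (323, 128) [ 0.7659 -0.1037  0.1258] [ 18  25 132]
black (181, 148) [0.7432 0.242  0.0346] [65 57 58]
pink (257, 124) [0.8068 0.0534 0.0339] [170  95 172]
red (375, 141) [ 0.7645 -0.2421  0.0341] [  2 221 174]
lampB (430, 200) [ 0.5867 -0.3087  0.2153] [116  19 184]
lampY (130, 206) [0.5706 0.294  0.2133] [111  14 181]
table (230, 240) [ 0.517   0.1186 -0.0008] [ 71  75 122]
```

Run:
```python
import cv2,numpy as np
a=[cv2.imread(f"pics/crop_{n}.png") for n in("top_b","top_y","scene_b","scene_y")]
a=[cv2.resize(x,(400,300)) for x in a]
cv2.imwrite("pics/crops.png",np.vstack([np.hstack(a[:2]),np.hstack(a[2:])]))
```

```text
(no output)
```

View pics/crops.png

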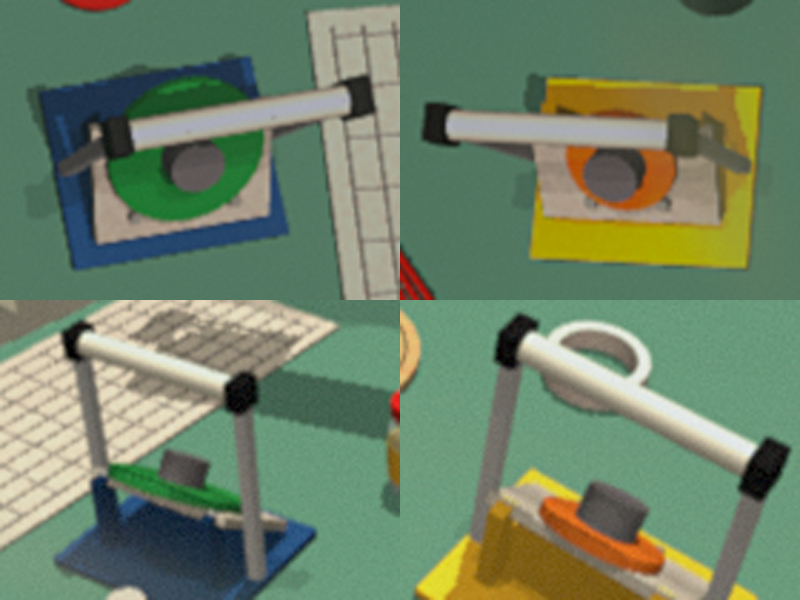

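```bash
cat > m.py <<'E'
from h import *
c=load("top0");w=cloud(c);hsv=cv2.cvtColor(c["img"],cv2.COLOR_BGR2HSV)
s=load("scene0");ws=cloud(s);hs=cv2.cvtColor(s["img"],cv2.COLOR_BGR2HSV)
def pts(w,m): p=w[m]; return p[np.isfinite(p).all(1)]
def box(x0,y0,x1,y1):
    m=np.zeros((420,560),bool); m[y0:y1,x0:x1]=1; return m
def ell(m):
    cs,_=cv2.findContours(m.astype(np.uint8),cv2.RETR_EXTERNAL,cv2.CHAIN_APPROX_NONE)
    return max(cs,key=cv2.contourArea)
def circ(p):
    A=np.c_[2*p,np.ones(len(p))];x=np.linalg.lstsq(A,(p**2).sum(1),rcond=None)[0]
    return x[:2],np.sqrt(x[2]+x[0]**2+x[1]**2)
# board
m=box(235,220,320,305)&(hsv[...,0]>10)&(hsv[...,0]<32)&(hsv[...,1]>70)
q=ell(m)[:,0,:]; print("board",*circ(ray(c,q,0.012)[:,:2]), m.sum())
m=box(270,200,350,260)&(hs[...,0]>8)&(hs[...,0]<32)&(hs[...,1]>70)
q=ell(m)[:,0,:]; print("board scene all",*circ(ray(s,q,0.012)[:,:2]))
# midfloor by rays
m=box(250,160,310,218)&(hsv[...,1]<40)&(hsv[...,2]>70)
q=ell(m)[:,0,:];print("mid",*circ(ray(c,q,0.010)[:,:2]))
m=box(265,175,295,203)&(hsv[...,2]<135)&(hsv[...,1]<50)
q=ell(m)[:,0,:];print("midcore",*circ(ray(c,q,0.036)[:,:2]))
# lamps
for n,b,rest,hue in (("B",box(384,185,465,215),box(340,160,450,260),(100,130)),("Y",box(88,195,168,216),box(100,170,205,260),(22,35))):
    P=pts(w,b&(w[...,2]>0.195)&(hsv[...,2]>150)); Pc=P[:,:2].mean(0); 
    d=np.linalg.svd(P[:,:2]-Pc)[2][0]; print("lamp",n,P.mean(0),d, "yaw",np.degrees(np.arctan(-d[0]/d[1])),P[:,2].max(),len(P))
    m=rest&(hsv[...,0]>=hue[0])&(hsv[...,0]<=hue[1])&(hsv[...,1]>150)
    m=cv2.morphologyEx(m.astype(np.uint8),cv2.MORPH_OPEN,np.ones((3,3)))
    ys,xs=np.nonzero(m); z=np.nanmedian(w[m>0][:,2]); print("base z",z)
    g=ray(c,np.c_[xs,ys],0.008)[:,:2].astype(np.float32)
    print("rect",cv2.minAreaRect(g*1000))
for n,b,hue in (("pod",box(370,180,440,240),(45,70)),("roof",box(120,190,180,240),(6,20))):
    for nm,W,H,bb in (("top",w,hsv,b),("scene",ws,hs,box(155,165,245,205) if n=="pod" else box(375,270,445,325))):
        m=bb&(H[...,0]>=hue[0])&(H[...,0]<=hue[1])&(H[...,1]>(160 if n=="roof" else 150 if nm=="top" else 120)); P=pts(W,m); P=P[P[:,2]>.03]
        if len(P)<20: print(n,nm,"few",len(P)); continue
        # iterative plane fit
        Q=P
        for _ in range(6):
            o=np.median(Q,0) if 0 else Q.mean(0); nn=np.linalg.svd(Q-o)[2][2]; nn*=np.sign(nn[2]); e=(P-o)@nn; Q=P[abs(e)<.004]
        print(n,nm,len(P),len(Q),"o",o,"n",nn,"tilt",np.degrees(np.arccos(nn[2])),"az",np.degrees(np.arctan2(nn[1],nn[0])))
E
python3 m.py
```

```text
board [0.46395051 0.0009149 ] 0.07859322066501144 3340
board scene all [0.46719196 0.00709372] 0.08195714915454472
mid [ 0.64473801 -0.00532831] 0.05468072546561669
midcore [ 0.64301798 -0.00506115] 0.022153393227475764
lamp B [ 0.58533471 -0.29602863  0.214841  ] [ 0.17222893 -0.98505695] yaw 9.917439034571718 0.21972980942761297 690
base z 0.01033546359679935
rect ((577.7847290039062, -297.7793884277344), (156.22640991210938, 187.87010192871094), 9.520381927490234)
lamp Y [0.57220111 0.30400681 0.21339039] [-0.04595692 -0.99894342] yaw -2.6340652900566837 0.2188405407981317 700
base z 0.008881145065064398
rect ((565.998291015625, 303.96661376953125), (189.73007202148438, 159.4766387939453), 87.65485382080078)
pod top 1076 1034 o [ 0.57350647 -0.29476032  0.07677828] n [-0.5694304  -0.09943614  0.81600335] tilt 35.313307596949535 az -170.09466660484173
pod scene 283 265 o [ 0.5947754  -0.27569366  0.09144897] n [-0.55025052 -0.08050363  0.83110982] tilt 33.78708775523198 az -171.67647377665566
roof top 362 309 o [0.55556103 0.29689839 0.07135644] n [-0.57128058  0.02728463  0.82030119] tilt 34.885044141395106 az 177.26560416088674
roof scene 449 369 o [0.5802994  0.31231511 0.08765443] n [-0.53840867  0.03177177  0.84208471] tilt 32.6390809656302 az 176.6228634264318
```

```bash
cat > m2.py <<'E'
from m import *
print("-----")
for n,o,yaw,bt,bs in (("pod",[.578,-.298,.07],9.7,box(370,180,445,245),box(155,160,250,215)),("roof",[.566,.304,.07],-2.5,box(115,190,185,245),box(370,265,450,330))):
    a=np.radians(yaw); t=np.radians(35); ex=np.array([np.cos(a),np.sin(a),0]);ey=np.array([-np.sin(a),np.cos(a),0])
    n3=-np.sin(t)*ex+np.cos(t)*np.array([0,0,1]); up=np.cross(ey,n3); o=np.array(o)
    for nm,W,bb,C in (("top",w,bt,c),("scene",ws,bs,s)):
        P=W-o; L=np.dstack([P@up,P@ey,P@n3])
        k=bb&(abs(L[...,2]-.036)<.005)&(np.hypot(L[...,0],L[...,1])<.032)
        q=L[k]; print(n,nm,"core top px",k.sum(),"mean local mm",1000*q.mean(0),"ext",1000*(q.max(0)-q.min(0)))
        ys,xs=np.nonzero(k); print("  centroid px",xs.mean(),ys.mean(),"pred",proj(C,o+.036*n3))
        k=bb&(abs(L[...,2]-.010)<.004)&(np.hypot(L[...,0],L[...,1])>.026)&(np.hypot(L[...,0],L[...,1])<.08)
        q=L[k]; print("   disc top n",1000*np.median(q[:,2]))
# mid
for C,W,H,bb,nm in ((c,w,hsv,box(262,172,298,206),"top"),(s,ws,hs,box(245,250,280,282),"scene")):
    k=bb&(abs(W[...,2]-.036)<.006); q=W[k]; print("mid core",nm,k.sum(),q.mean(0)); ys,xs=np.nonzero(k)
    print("  ray",ray(C,[xs.mean(),ys.mean()],.036))
    cv2.imwrite(f"pics/bd_{nm}.png",cv2.resize(C["img"][225:300,240:315] if nm=="top" else C["img"][200:260,270:350],None,fx=6,fy=6,interpolation=cv2.INTER_CUBIC))
for nm,W,bb,h in (("jar",w,box(340,290,390,330),.1),("tape",w,box(170,290,220,335),.024),("bottle",w,box(305,95,345,150),.18)):
    k=bb&(abs(W[...,2]-h)<.008); q=W[k]; print(nm,k.sum(),(q.max(0)+q.min(0))/2,q.max(0)-q.min(0))
E
python3 m2.py | sed -n '/-----/,$p'; python3 -c "
import cv2,numpy as np
a=cv2.imread('pics/bd_top.png');b=cv2.imread('pics/bd_scene.png');print(a.shape,b.shape)
o=np.zeros((450,930,3),np.uint8);o[:450,:450]=a;o[:360,450:]=b
cv2.imwrite('pics/bd.png',cv2.resize(o,(800,387)))"
```

```text
-----
pod top core top px 250 mean local mm [ 4.82394967  1.78958924 33.84968466] ext [44.52244256 43.52470827  7.00683699]
  centroid px 408.428 218.492 pred [[409.53260214 220.67684127]]
   disc top n 7.980302531680132
pod scene core top px 34 mean local mm [ 8.32085309  7.59362477 32.53937675] ext [38.16898005 43.92376652  2.23958109]
  centroid px 195.26470588235293 174.61764705882354 pred [[195.07467006 172.74162261]]
   disc top n 7.0945833751087175
roof top core top px 233 mean local mm [ 3.49923197  0.54589375 33.22947546] ext [42.79256069 42.33275716  5.66187711]
  centroid px 142.88841201716738 222.1802575107296 pred [[142.89897776 224.1482379 ]]
   disc top n 7.357951687316011
roof scene core top px 107 mean local mm [ 6.72791767  4.44646535 33.19253741] ext [43.33748617 42.41090216  3.163405  ]
  centroid px 411.38317757009344 283.76635514018693 pred [[410.98613555 281.13217098]]
   disc top n 7.450382638169742
mid core top 246 [ 0.64349276 -0.0040896   0.03568344]
  ray [[ 0.64341734 -0.00409331  0.036     ]]
mid core scene 232 [ 6.45582637e-01 -4.06945424e-04  3.42897965e-02]
  ray [[0.64693351 0.00078239 0.036     ]]
jar 464 [ 0.35601889 -0.19688792  0.09884888] [0.0516601  0.05323333 0.01357085]
tape 522 [0.3406282  0.19676324 0.02145938] [0.08945526 0.08936787 0.01065811]
bottle 133 [ 0.7862427  -0.10769401  0.1782409 ] [0.02620125 0.02599942 0.01137974]
(450, 450, 3) (360, 480, 3)
```

View pics/bd.png

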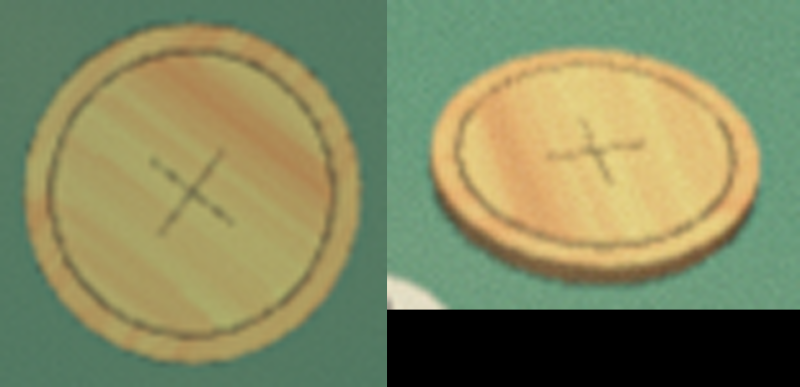

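```bash
cat > m3.py <<'E'
from m import *
from scipy.optimize import least_squares
print("-----")
for C,n in((c,"top"),(s,"scene")):
    M=R.from_rotvec(C["rvec"]).as_matrix(); print(n,"campos",-M.T@C["tvec"])
print("cross top",ray(c,(276.7,261.7),.012),"scene",ray(s,(309.7,229.1),.012))
for n,o,yaw,bt,bs,rd in (("pod",[.578,-.298,.07],9.7,box(370,180,445,245),box(155,160,250,215),.065),("roof",[.566,.304,.07],-2.5,box(115,190,185,245),box(370,265,450,330),.045)):
    a=np.radians(yaw); t=np.radians(35); ex=np.array([np.cos(a),np.sin(a),0]);ey=np.array([-np.sin(a),np.cos(a),0])
    n3=-np.sin(t)*ex+np.cos(t)*np.array([0,0,1]); up=np.cross(ey,n3); o=np.array(o)
    for nm,W,bb,C,H in (("top",w,bt,c,hsv),("scene",ws,bs,s,hs)):
        P=W-o; L=np.dstack([P@up,P@ey,P@n3]); k=bb&(np.hypot(L[...,0],L[...,1])<.036)&(L[...,2]>.012)&(L[...,2]<.029)
        q=L[k]
        f=least_squares(lambda x:np.hypot(q[:,0]-x[0],q[:,1]-x[1])-.022,[0,0],loss="soft_l1",f_scale=.002)
        print(n,nm,"side pts",len(q),"centre mm",f.x*1000, "rms",np.sqrt(np.mean(f.fun**2))*1000)
        # colour disc edge
        hue=(45,70) if n=="pod" else (4,20)
        k=bb&(H[...,0]>=hue[0])&(H[...,0]<=hue[1])&(H[...,1]>130)&(abs(L[...,2]-.006)<.008)
        q=L[k]; print("   disc extent up",1000*np.percentile(q[:,0],[.3,99.7]),"y",1000*np.percentile(q[:,1],[.3,99.7]))
E
python3 m3.py | sed -n '/-----/,$p'
```

```text
-----
top campos [ 0.45268985 -0.01572713  1.03885573]
scene campos [1.2048205  0.49316444 0.78441437]
cross top [[0.46382116 0.00100985 0.012     ]] scene [[0.463025   0.00404807 0.012     ]]
pod top side pts 45 centre mm [3.18413815 1.02728624] rms 0.754542928166357
   disc extent up [-56.30879155  68.57980604] y [-61.25653926  64.37605609]
pod scene side pts 111 centre mm [1.6393313  3.07075232] rms 1.7275679943730071
   disc extent up [-57.99046728  69.98650669] y [-53.10825923  69.02114091]
roof top side pts 69 centre mm [2.1294099  1.86252094] rms 1.1527406011189774
   disc extent up [-41.03711718  47.83128955] y [-43.09031112  44.37373076]
roof scene side pts 204 centre mm [0.9131591  3.25599261] rms 1.2993695878937241
   disc extent up [-34.49413587  47.83922961] y [-38.59343257  48.11513754]
```

```bash
cat > g.py <<'E'
from h import *
from bench import r
def frame(yaw,tilt):
    a=np.radians(yaw); t=np.radians(tilt); ex=np.array([np.cos(a),np.sin(a),0]);ey=np.array([-np.sin(a),np.cos(a),0])
    n3=-np.sin(t)*ex+np.cos(t)*np.array([0,0,1]); up=np.cross(ey,n3); return ex,ey,n3,up
def toolR(yaw,tilt):
    ex,ey,n3,up=frame(yaw,tilt); z=-n3; x=-ey; return np.c_[x,np.cross(z,x),z]
def go(p,Rg,n=5,fr=None):
    st=r.read_state(); Rc=R.from_quat(st["eef_rot"]).as_matrix(); pc=np.array(st["ee_pos"])
    d=Rc.T@(np.array(p)-pc)*1000; rv=R.from_matrix(Rc.T@Rg).as_rotvec(degrees=True)
    print("t",round(st["time"],2),"pos",np.round(pc,4),"tilt",np.round(np.degrees(np.arccos(-Rc[2,2])),2),"F",np.round(st["ft_force"],1),"w",round(st["width"],4))
    print("dist",np.round(np.linalg.norm(d),1),"rot",np.round(np.linalg.norm(rv),2),"world d mm",np.round((np.array(p)-pc)*1000,1))
    for i in range(1,n+1): print("xyz",np.round(d*i/n,0 if np.linalg.norm(d)>30 else 1).tolist(),"rot",np.round(rv*i/n,1).tolist())
    return d,rv
POD=np.array([.5815,-.296,.070]);PY=9.7
ROOF=np.array([.5695,.305,.070]);RY=-2.5
MID=np.array([.6445,-.0025,0.]);BRD=np.array([.4635,.002,.012])
E
python3 - <<'E'
from g import *
ex,ey,n3,up=frame(PY,35)
go(POD+.2*n3,toolR(PY,35),10)
st=r.read_state();print(np.round(st["ft_force"],2))
E
```

```text
t 0.1 pos [ 0.1928 -0.5942  0.2298] tilt 0.07 F [-0.   1.2 -0.8] w 0.0868
dist 392.1 rot 35.94 world d mm [275.6 278.8   4. ]
xyz [-18.0, -35.0, -0.0] rot [3.5, 0.3, 0.8]
xyz [-36.0, -70.0, -1.0] rot [7.0, 0.5, 1.6]
xyz [-54.0, -104.0, -1.0] rot [10.5, 0.8, 2.4]
xyz [-72.0, -139.0, -2.0] rot [14.0, 1.0, 3.2]
xyz [-90.0, -174.0, -2.0] rot [17.5, 1.3, 4.0]
xyz [-108.0, -209.0, -2.0] rot [21.0, 1.6, 4.8]
xyz [-126.0, -244.0, -3.0] rot [24.5, 1.8, 5.6]
xyz [-144.0, -279.0, -3.0] rot [28.0, 2.1, 6.4]
xyz [-162.0, -313.0, -3.0] rot [31.5, 2.3, 7.2]
xyz [-180.0, -348.0, -4.0] rot [34.9, 2.6, 8.0]
[-0.04  1.17 -0.83]
```

Call:
apply_moves([
  {"grip":0,"xyz":[-18,-35,0],"rotation":[3.5,0.3,0.8]},
  {"grip":0,"xyz":[-36,-70,-1],"rotation":[7,0.5,1.6]},
  {"grip":0,"xyz":[-54,-104,-1],"rotation":[10.5,0.8,2.4]},
  {"grip":0,"xyz":[-72,-139,-2],"rotation":[14,1,3.2]},
  {"grip":0,"xyz":[-90,-174,-2],"rotation":[17.5,1.3,4]},
], squeeze=40)

```text
time: 0.72
ee_pos: [0.3313, -0.4538, 0.2317]
eef_rot: [0.778, -0.609, 0.098, -0.118]
ft_force: [0.6, 0.1, -1.2]
width: 0.087
```

Run:
```python
from g import *
ex,ey,n3,up=frame(PY,35)
go(POD+.2*n3,toolR(PY,35),5)
```

```text
t 0.72 pos [ 0.3313 -0.4538  0.2317] tilt 17.64 F [ 0.6  0.1 -1.2] w 0.087
dist 194.9 rot 17.84 world d mm [137.2 138.5   2.1]
xyz [-20.0, -32.0, 9.0] rot [3.5, 0.3, 0.8]
xyz [-41.0, -64.0, 19.0] rot [6.9, 0.5, 1.6]
xyz [-61.0, -96.0, 28.0] rot [10.4, 0.8, 2.4]
xyz [-81.0, -128.0, 38.0] rot [13.9, 1.1, 3.2]
xyz [-102.0, -159.0, 47.0] rot [17.3, 1.3, 4.0]
```

Call:
apply_moves([
  {"grip":0,"xyz":[-20,-32,9],"rotation":[3.5,0.3,0.8]},
  {"grip":0,"xyz":[-41,-64,19],"rotation":[6.9,0.5,1.6]},
  {"grip":0,"xyz":[-61,-96,28],"rotation":[10.4,0.8,2.4]},
  {"grip":0,"xyz":[-81,-128,38],"rotation":[13.9,1.1,3.2]},
  {"grip":0,"xyz":[-102,-159,47],"rotation":[17.3,1.3,4]},
])

```text
time: 1.35
ee_pos: [0.4685, -0.3141, 0.2338]
eef_rot: [0.728, -0.615, 0.194, -0.23]
ft_force: [-0.4, -0.4, -0.4]
width: 0.0871
```

Run:
```python
from g import *
from bench import viewer
ex,ey,n3,up=frame(PY,35)
go(POD+.1*n3,toolR(PY,35),4)
for n in ("scene","top"):
    c=viewer.camera(n); np.savez(f"pics/{n}1.npz",**c)
    st=r.read_state(); Rc=R.from_quat(st["eef_rot"]).as_matrix(); p=np.array(st["ee_pos"])
    for k in (0,.1,.2):
        u=proj(c,p+k*Rc[:,2])[0]; cv2.circle(c["img"],(int(round(u[0])),int(round(u[1]))),1,(0,0,255),-1)
    I=c["img"]; I=I[60:240,100:300] if n=="scene" else I[150:330,330:530]
    cv2.imwrite(f"pics/{n}1.png",cv2.resize(I,(400,360),interpolation=cv2.INTER_CUBIC))
cv2.imwrite("pics/both1.png",np.hstack([cv2.imread("pics/scene1.png"),cv2.imread("pics/top1.png")]))
```

```text
t 1.35 pos [ 0.4685 -0.3141  0.2338] tilt 35.04 F [-0.4 -0.4 -0.4] w 0.0871
dist 99.9 rot 0.1 world d mm [ 56.5   8.5 -81.9]
xyz [0.0, 0.0, 25.0] rot [-0.0, 0.0, -0.0]
xyz [1.0, 0.0, 50.0] rot [-0.0, 0.0, -0.0]
xyz [1.0, 0.0, 75.0] rot [-0.0, 0.0, -0.1]
xyz [1.0, 0.0, 100.0] rot [-0.0, 0.0, -0.1]
```

View pics/both1.png

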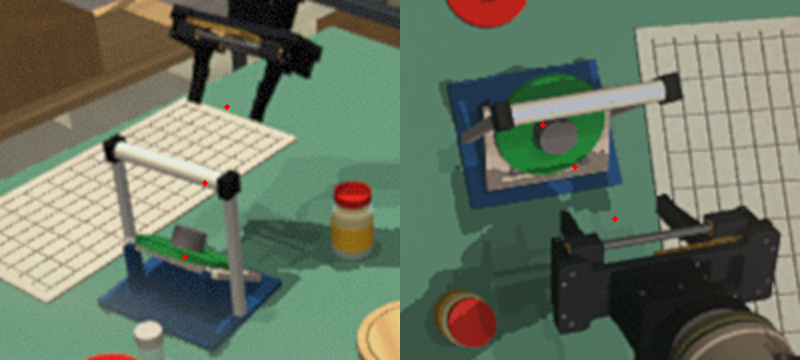

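Call:
apply_moves([
  {"grip":0,"xyz":[0,0,30],"rotation":[0,0,0]},
  {"grip":0,"xyz":[1,0,65],"rotation":[0,0,0]},
  {"grip":0,"xyz":[1,0,100],"rotation":[0,0,0]},
  {"grip":0,"xyz":[1,0,125],"rotation":[0,0,0]},
  {"grip":0,"xyz":[1,0,145],"rotation":[0,0,0]},
])

```text
time: 2.08
ee_pos: [0.5511, -0.298, 0.1131]
eef_rot: [0.73, -0.614, 0.192, -0.231]
ft_force: [-0.1, 0.5, 1.5]
width: 0.0873
```

```bash
cat > look.py <<'E'
import sys
from g import *
from bench import viewer
def look(tag,bs,bt,pts=()):
    out=[]
    for n,b in (("scene",bs),("top",bt)):
        c=viewer.camera(n); np.savez(f"pics/{n}_{tag}.npz",**c)
        I=c["img"].copy()
        for p in pts:
            u=proj(c,p)[0]; I=cv2.circle(I,(int(round(u[0])),int(round(u[1]))),0,(0,0,255),-1)
        x,y,W,H=b; out.append(cv2.resize(I[y:y+H,x:x+W],(400,int(400*H/W)),interpolation=cv2.INTER_CUBIC))
    h=max(o.shape[0] for o in out); out=[cv2.copyMakeBorder(o,0,h-o.shape[0],0,0,cv2.BORDER_CONSTANT) for o in out]
    cv2.imwrite(f"pics/v_{tag}.png",np.hstack(out))
E
python3 - <<'E'
from look import *
ex,ey,n3,up=frame(PY,35)
go(POD+.0205*n3,toolR(PY,35),5)
st=r.read_state();look("a2",(150,110,100,90),(350,160,100,90),[np.array(st["ee_pos"])])
E
```

```text
t 2.08 pos [ 0.5511 -0.298   0.1131] tilt 34.92 F [-0.1  0.5  1.5] w 0.0873
dist 32.3 rot 0.29 world d mm [ 18.8   0.  -26.3]
xyz [1.0, -0.0, 6.0] rot [0.0, 0.1, 0.0]
xyz [1.0, -0.0, 13.0] rot [0.0, 0.1, 0.0]
xyz [2.0, -0.0, 19.0] rot [0.0, 0.2, 0.0]
xyz [3.0, -0.0, 26.0] rot [0.1, 0.2, 0.0]
xyz [3.0, -0.0, 32.0] rot [0.1, 0.3, 0.1]
```

View pics/v_a2.png

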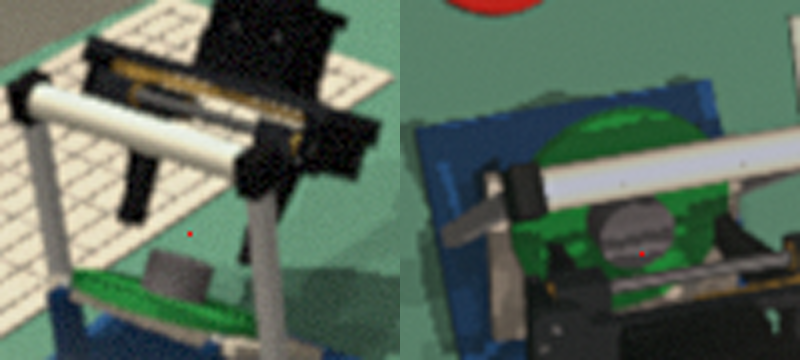

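Call:
apply_moves([
  {"grip":0,"xyz":[1,0,9],"rotation":[0,0.1,0]},
  {"grip":0,"xyz":[2,0,18],"rotation":[0,0.1,0]},
  {"grip":0,"xyz":[3,0,26],"rotation":[0,0.2,0]},
  {"grip":0,"xyz":[3,0,31],"rotation":[0,0.3,0]},
  {"grip":0,"xyz":[3,0,32],"rotation":[0,0.3,0]},
])

```text
time: 2.8
ee_pos: [0.5694, -0.2963, 0.0858]
eef_rot: [0.73, -0.615, 0.192, -0.23]
ft_force: [-0.2, -0.4, -0.8]
width: 0.087
```

Run:
```python
from look import *
ex,ey,n3,up=frame(PY,35)
go(POD+.0205*n3,toolR(PY,35),1)
st=r.read_state();look("a3",(150,110,100,90),(350,160,100,90))
```

```text
t 2.8 pos [ 0.5694 -0.2963  0.0858] tilt 34.86 F [-0.2 -0.4 -0.8] w 0.087
dist 2.0 rot 0.2 world d mm [ 0.5 -1.7  1. ]
xyz [1.7, -0.7, -0.7] rot [0.1, 0.1, 0.0]
```

View pics/v_a3.png

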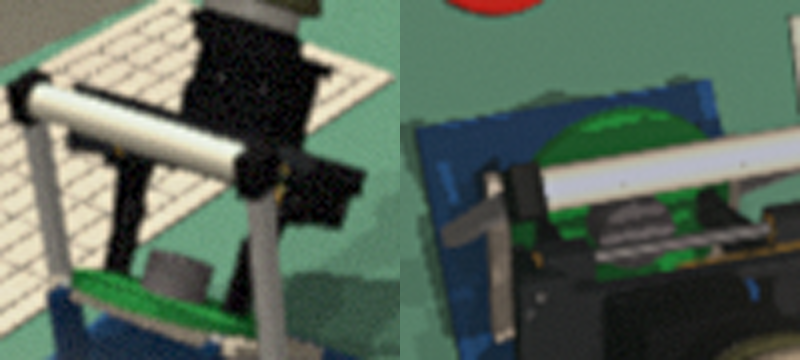

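Call:
apply_moves([
  {"grip":255,"xyz":[1,0,0],"rotation":[0,0,0]},
  {"grip":255,"xyz":[1,0,0],"rotation":[0,0,0]},
  {"grip":255,"xyz":[1,0,0],"rotation":[0,0,0]},
  {"grip":255,"xyz":[1,0,0],"rotation":[0,0,0]},
  {"grip":255,"xyz":[1,0,0],"rotation":[0,0,0]},
], squeeze=40)

```text
time: 3.52
ee_pos: [0.5695, -0.2974, 0.0861]
eef_rot: [0.73, -0.615, 0.193, -0.23]
ft_force: [0.3, 5.8, 3.1]
width: 0.0448
```

Call:
apply_moves([
  {"grip":255,"xyz":[0,0,-3],"rotation":[0,0,0]},
  {"grip":255,"xyz":[0,0,-8],"rotation":[0,0,0]},
  {"grip":255,"xyz":[0,0,-14],"rotation":[0,0,0]},
  {"grip":255,"xyz":[0,0,-20],"rotation":[0,0,0]},
  {"grip":255,"xyz":[0,0,-22],"rotation":[0,0,0]},
])

```text
time: 4.15
ee_pos: [0.5568, -0.3002, 0.1047]
eef_rot: [0.73, -0.615, 0.193, -0.229]
ft_force: [0.7, 0.4, -1.9]
width: 0.043
```

Run:
```python
from look import *
ex,ey,n3,up=frame(PY,35)
st=r.read_state();p=np.array(st["ee_pos"])
go(p-.11*ex+[0,0,.03],toolR(PY,35),5)
look("a4",(150,110,100,90),(350,160,100,90))
```

```text
t 4.15 pos [ 0.5568 -0.3002  0.1047] tilt 34.88 F [ 0.7  0.4 -1.9] w 0.043
dist 114.0 rot 0.14 world d mm [-108.4  -18.5   30. ]
xyz [-0.0, 15.0, -18.0] rot [0.0, 0.0, 0.0]
xyz [-0.0, 29.0, -35.0] rot [0.0, 0.0, 0.0]
xyz [-0.0, 44.0, -53.0] rot [0.1, 0.0, 0.0]
xyz [-0.0, 58.0, -70.0] rot [0.1, 0.1, 0.0]
xyz [-0.0, 73.0, -88.0] rot [0.1, 0.1, 0.0]
```

View pics/v_a4.png

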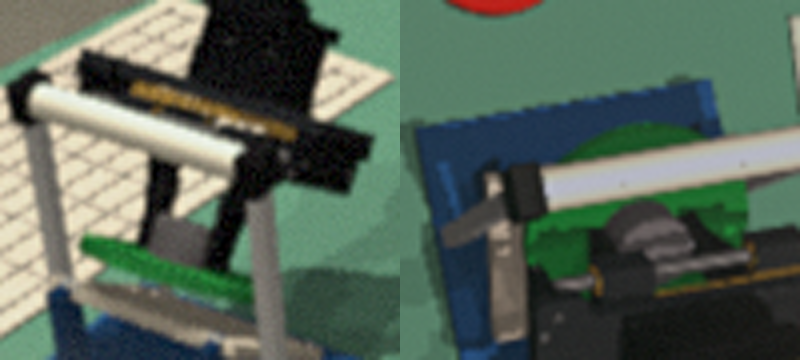

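Call:
apply_moves([
  {"grip":255,"xyz":[0,15,-18],"rotation":[0,0,0]},
  {"grip":255,"xyz":[0,29,-35],"rotation":[0,0,0]},
  {"grip":255,"xyz":[0,44,-53],"rotation":[0,0,0]},
  {"grip":255,"xyz":[0,58,-75],"rotation":[0,0,0]},
  {"grip":255,"xyz":[0,70,-95],"rotation":[0,0,0]},
])

```text
time: 4.88
ee_pos: [0.446, -0.319, 0.1425]
eef_rot: [0.73, -0.615, 0.193, -0.229]
ft_force: [-0.2, -0.2, -3.1]
width: 0.0429
```

Run:
```python
from look import *
go([.4635,-.20,.22],toolR(0,0),5)
```

```text
t 4.88 pos [ 0.446  -0.319   0.1425] tilt 34.87 F [-0.2 -0.2 -3.1] w 0.0429
dist 143.1 rot 36.17 world d mm [ 17.5 119.   77.5]
xyz [-23.0, -15.0, -8.0] rot [-7.0, 0.6, 1.9]
xyz [-46.0, -30.0, -17.0] rot [-13.9, 1.2, 3.8]
xyz [-69.0, -45.0, -25.0] rot [-20.9, 1.8, 5.7]
xyz [-91.0, -60.0, -34.0] rot [-27.8, 2.4, 7.6]
xyz [-114.0, -75.0, -42.0] rot [-34.8, 3.0, 9.5]
```

Call:
apply_moves([
  {"grip":255,"xyz":[-23,-15,-8],"rotation":[-7,0.6,1.9]},
  {"grip":255,"xyz":[-46,-30,-17],"rotation":[-13.9,1.2,3.8]},
  {"grip":255,"xyz":[-69,-45,-25],"rotation":[-20.9,1.8,5.7]},
  {"grip":255,"xyz":[-91,-60,-34],"rotation":[-27.8,2.4,7.6]},
  {"grip":255,"xyz":[-114,-75,-42],"rotation":[-34.8,3,9.5]},
])

```text
time: 5.5
ee_pos: [0.4642, -0.1994, 0.2214]
eef_rot: [-0.706, 0.708, 0.0, -0.002]
ft_force: [0.4, 0.4, -3.1]
width: 0.0431
```

Run:
```python
from look import *
go([.4635,.002,.12],toolR(0,0),6)
```

```text
t 5.5 pos [ 0.4642 -0.1994  0.2214] tilt 0.2 F [ 0.4  0.4 -3.1] w 0.0431
dist 225.5 rot 0.22 world d mm [  -0.7  201.4 -101.4]
xyz [-34.0, 0.0, 17.0] rot [0.0, -0.0, -0.0]
xyz [-67.0, 0.0, 34.0] rot [0.1, -0.0, -0.0]
xyz [-101.0, 0.0, 50.0] rot [0.1, -0.1, -0.0]
xyz [-134.0, 1.0, 67.0] rot [0.1, -0.1, -0.1]
xyz [-168.0, 1.0, 84.0] rot [0.1, -0.1, -0.1]
xyz [-202.0, 1.0, 101.0] rot [0.2, -0.1, -0.1]
```

Call:
apply_moves([
  {"grip":255,"xyz":[-40,0,5],"rotation":[0,0,0]},
  {"grip":255,"xyz":[-85,0,20],"rotation":[0,0,0]},
  {"grip":255,"xyz":[-130,1,45],"rotation":[0.1,0,0]},
  {"grip":255,"xyz":[-172,1,70],"rotation":[0.2,0,0]},
  {"grip":255,"xyz":[-202,1,95],"rotation":[0.2,0,0]},
])

```text
time: 6.12
ee_pos: [0.4632, 0.0045, 0.1254]
eef_rot: [-0.707, 0.707, -0.001, -0.0]
ft_force: [0.3, -0.5, -2.4]
width: 0.0433
```

```bash
cat > held.py <<'E'
from look import *
def held(tag,hue,sat,rad,bs,bt,boxt,boxs,zc):
    """circle fit of the held disc's top edge via contour rays at height zc of disc edge"""
    look(tag,bs,bt)
    for nm,b in (("top",boxt),("scene",boxs)):
        c=load(f"{nm}_{tag}");H=cv2.cvtColor(c["img"],cv2.COLOR_BGR2HSV)
        m=np.zeros((420,560),np.uint8);x0,y0,x1,y1=b
        k=(H[...,0]>=hue[0])&(H[...,0]<=hue[1])&(H[...,1]>=sat[0])&(H[...,1]<=sat[1])&(H[...,2]>(90 if sat[0]==0 else 25))
        m[y0:y1,x0:x1]=k[y0:y1,x0:x1]
        cs,_=cv2.findContours(m,cv2.RETR_EXTERNAL,cv2.CHAIN_APPROX_NONE)
        cs=[q for q in cs if cv2.contourArea(q)>40]
        if not cs: print(nm,"none");continue
        P=ray(c,cv2.convexHull(np.vstack(cs))[:,0,:],zc)[:,:2]
        from scipy.optimize import least_squares
        f=least_squares(lambda x:np.hypot(P[:,0]-x[0],P[:,1]-x[1])-x[2],[P[:,0].mean(),P[:,1].mean(),rad],loss="soft_l1",f_scale=.001)
        print(nm,"disc centre",f.x,"pts",len(P),"res",np.sqrt(np.mean(f.fun**2)))
E
python3 - <<'E'
from held import *
st=r.read_state(); go([.4635,.002,.0335],toolR(0,0),5)
z=st["ee_pos"][2]-.0105; print(z)
held("b1",(45,75),(130,255),.065,(250,140,140,120),(220,190,130,110),(225,200,340,330),(250,150,370,250),z)
E
```

```text
t 6.12 pos [0.4632 0.0045 0.1254] tilt 0.15 F [ 0.3 -0.5 -2.4] w 0.0433
dist 92.0 rot 0.15 world d mm [  0.3  -2.5 -91.9]
xyz [0.0, -0.0, 18.0] rot [-0.0, -0.0, -0.0]
xyz [1.0, -0.0, 37.0] rot [-0.0, -0.0, -0.0]
xyz [1.0, -0.0, 55.0] rot [-0.1, -0.1, -0.0]
xyz [2.0, -0.0, 74.0] rot [-0.1, -0.1, -0.0]
xyz [2.0, -0.0, 92.0] rot [-0.1, -0.1, -0.0]
0.1149300279440132
top none
scene disc centre [0.4692144  0.00874997 0.06509949] pts 27 res 0.0011531822941213503
```

View pics/v_b1.png

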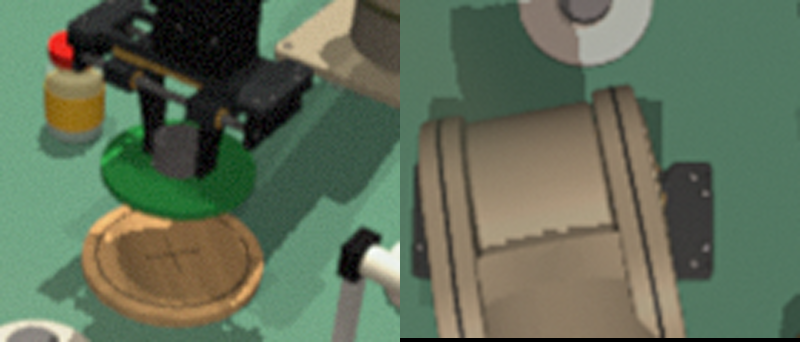

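```bash
cat > edge.py <<'E'
from h import *
from scipy.optimize import least_squares
def disc(tag,nm,hue,sat,rad,b,zt,vmin=25,th=.010):
    c=load(f"{nm}_{tag}");H=cv2.cvtColor(c["img"],cv2.COLOR_BGR2HSV)
    m=np.zeros((420,560),np.uint8);x0,y0,x1,y1=b
    k=(H[...,0]>=hue[0])&(H[...,0]<=hue[1])&(H[...,1]>=sat[0])&(H[...,1]<=sat[1])&(H[...,2]>vmin)
    m[y0:y1,x0:x1]=k[y0:y1,x0:x1]
    cs,_=cv2.findContours(m,cv2.RETR_EXTERNAL,cv2.CHAIN_APPROX_NONE)
    cs=[q for q in cs if cv2.contourArea(q)>40]
    q=cv2.convexHull(np.vstack(cs))[:,0,:]
    A=ray(c,q,zt)[:,:2];B=ray(c,q,zt-th)[:,:2]
    def f(x):
        a=np.hypot(*(A-x[:2]).T)-rad; d=np.hypot(*(B-x[:2]).T)-rad
        return np.maximum(0,0)+np.where(abs(a)<abs(d),a,d)
    x0=A.mean(0); best=None
    for dx in (-.008,0,.008):
        for dy in (-.006,0,.006):
            s=least_squares(f,x0+[dx,dy],loss="soft_l1",f_scale=.001,x_scale=.01)
            if best is None or s.cost<best.cost: best=s
    print(nm,tag,"centre",np.round(best.x,4),"rms mm",round(1000*np.sqrt(np.mean(f(best.x)**2)),2),len(q)); return best.x
E
python3 - <<'E'
from edge import *
disc("b1","scene",(45,75),(130,255),.065,(250,150,370,250),.1149)
import m
print("board ref")
for n in("scene","top"): disc0=None
disc("0x","scene",(8,32),(70,255),.08,(270,200,350,260),.012,th=.012) if 0 else None
E
cp pics/scene0.npz pics/scene_0.npz; cp pics/top0.npz pics/top_0.npz
python3 - <<'E'
from edge import *
disc("0","scene",(8,32),(60,255),.08,(270,200,350,260),.012,th=.012)
disc("0","top",(8,32),(60,255),.08,(235,220,320,305),.012,th=.012)
disc("0","top",(0,180),(0,45),.055,(250,160,310,218),.010,70)
disc("0","scene",(0,180),(0,45),.055,(230,245,290,295),.010,70)
E
```

```text
scene b1 centre [0.4692 0.0089] rms mm 1.13 27
board [0.46395051 0.0009149 ] 0.07859322066501144 3340
board scene all [0.46719196 0.00709372] 0.08195714915454472
mid [ 0.64473801 -0.00532831] 0.05468072546561669
midcore [ 0.64301798 -0.00506115] 0.022153393227475764
lamp B [ 0.58533471 -0.29602863  0.214841  ] [ 0.17222893 -0.98505695] yaw 9.917439034571718 0.21972980942761297 690
base z 0.01033546359679935
rect ((577.7847290039062, -297.7793884277344), (156.22640991210938, 187.87010192871094), 9.520381927490234)
lamp Y [0.57220111 0.30400681 0.21339039] [-0.04595692 -0.99894342] yaw -2.6340652900566837 0.2188405407981317 700
base z 0.008881145065064398
rect ((565.998291015625, 303.96661376953125), (189.73007202148438, 159.4766387939453), 87.65485382080078)
pod top 1076 1034 o [ 0.57350647 -0.29476032  0.07677828] n [-0.5694304  -0.09943614  0.81600335] tilt 35.313307596949535 az -170.09466660484173
pod scene 283 265 o [ 0.5947754  -0.27569366  0.09144897] n [-0.55025052 -0.08050363  0.83110982] tilt 33.78708775523198 az -171.67647377665566
roof top 362 309 o [0.55556103 0.29689839 0.07135644] n [-0.57128058  0.02728463  0.82030119] tilt 34.885044141395106 az 177.26560416088674
roof scene 449 369 o [0.5802994  0.31231511 0.08765443] n [-0.53840867  0.03177177  0.84208471] tilt 32.6390809656302 az 176.6228634264318
board ref
scene 0 centre [0.4618 0.0033] rms mm 0.85 31
top 0 centre [0.464  0.0007] rms mm 0.24 37
top 0 centre [ 0.6454 -0.0052] rms mm 0.5 26
scene 0 centre [ 0.6426 -0.0031] rms mm 0.4 26
```

Call:
apply_moves([
  {"grip":255,"xyz":[1,0,20],"rotation":[0,0,0]},
  {"grip":255,"xyz":[2,0,45],"rotation":[0,0,0]},
  {"grip":255,"xyz":[2,0,65],"rotation":[0,0,0]},
  {"grip":255,"xyz":[2,0,80],"rotation":[0,0,0]},
  {"grip":255,"xyz":[2,0,85],"rotation":[0,0,0]},
])

```text
time: 6.85
ee_pos: [0.4613, 0.0038, 0.0384]
eef_rot: [0.708, -0.706, -0.001, 0.001]
ft_force: [0.2, 0.1, -1.5]
width: 0.0433
```

Run:
```python
from look import *
st=r.read_state(); go([.4635,.002,.0335],toolR(0,0),1)
look("b2",(260,180,100,80),(220,190,130,110))
from edge import *
disc("b2","scene",(45,75),(130,255),.065,(250,180,370,260),st["ee_pos"][2]-.0105)
```

```text
t 6.85 pos [0.4613 0.0038 0.0384] tilt 0.18 F [ 0.2  0.1 -1.5] w 0.0433
dist 5.6 rot 0.26 world d mm [ 2.2 -1.8 -4.9]
xyz [1.8, -2.2, 4.9] rot [0.2, -0.0, 0.2]
scene b2 centre [0.4669 0.0062] rms mm 1.57 20
```

View pics/v_b2.png

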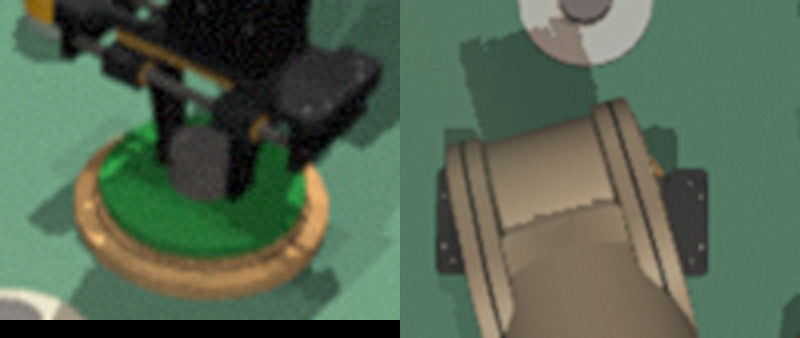

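```bash
cat > ring.py <<'E'
from h import *
def plane(tag,nm,hue,sat,b,vmin=25):
    c=load(f"{nm}_{tag}");H=cv2.cvtColor(c["img"],cv2.COLOR_BGR2HSV);w=cloud(c)
    x0,y0,x1,y1=b;k=(H[...,0]>=hue[0])&(H[...,0]<=hue[1])&(H[...,1]>=sat[0])&(H[...,1]<=sat[1])&(H[...,2]>vmin)
    mm=np.zeros_like(k);mm[y0:y1,x0:x1]=1
    k=cv2.erode((k&mm).astype(np.uint8),np.ones((3,3)))>0
    P=w[k];P=P[np.isfinite(P).all(1)];Q=P[abs(P[:,2]-np.median(P[:,2]))<.012]
    for _ in range(8):
        o=Q.mean(0);n=np.linalg.svd(Q-o)[2][2];n*=np.sign(n[2]);Q=P[abs((P-o)@n)<.003]
    print("plane",tag,nm,len(P),len(Q),"o",np.round(o,4),"n",np.round(n,3),"tilt",np.round(np.degrees(np.arccos(n[2])),1))
E
python3 - <<'E'
from ring import *
plane("b2","scene",(45,75),(130,255),(280,190,350,250))
plane("0","scene",(8,32),(60,255),(275,205,345,245))
c=load("scene_b2");I=c["img"]
cv2.imwrite("pics/b2z.png",cv2.resize(I[195:260,270:350],(800,650),interpolation=cv2.INTER_CUBIC)[:600])
E
```

```text
plane b2 scene 735 704 o [0.4813 0.0146 0.0268] n [-0.01  -0.002  1.   ] tilt 0.6
plane 0 scene 1725 1630 o [0.4598 0.0013 0.0114] n [-0.003 -0.001  1.   ] tilt 0.2
```

View pics/b2z.png

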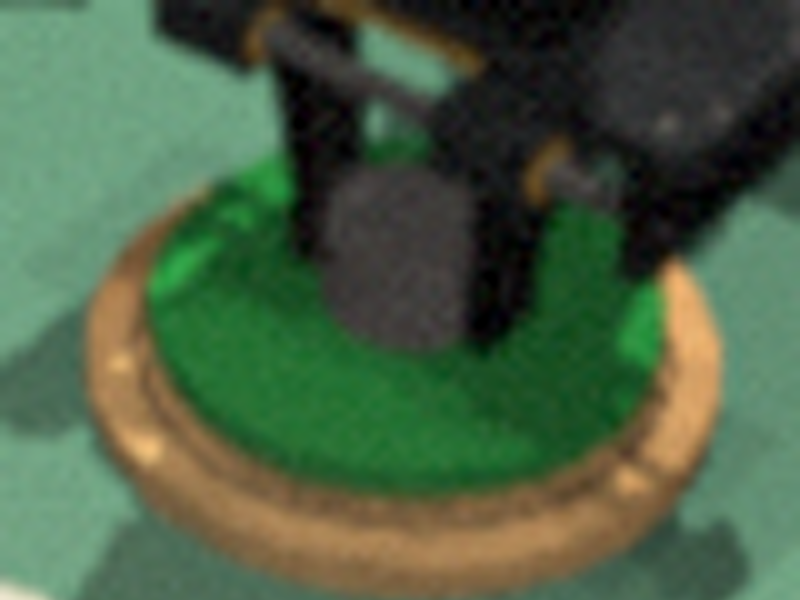

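Run:
```python
from h import *
c=load("scene_b2")
M=R.from_rotvec(c["rvec"]).as_matrix();cp=-M.T@c["tvec"]
# predicted outline for disc at candidate centre; print extreme px
a=np.linspace(0,2*np.pi,361)
for C in ((.4613,.0038),(.4635,.002),(.4669,.0062)):
    for z in (.0175,.0275):
        u=proj(c,np.c_[C[0]+.065*np.cos(a),C[1]+.065*np.sin(a),0*a+z]); print(C,z,"L",u[:,0].min(),"R",u[:,0].max(),"T",u[:,1].min(),"B",u[:,1].max())
for C in ((.4635,.002),(.463,.004),(.464,.001)):
    u=proj(c,np.c_[C[0]+.08*np.cos(a),C[1]+.08*np.sin(a),0*a+.012]); print("board",C,"L",u[:,0].min(),"R",u[:,0].max(),"T",u[:,1].min(),"B",u[:,1].max())
H=cv2.cvtColor(c["img"],cv2.COLOR_BGR2HSV)
k=(H[...,0]>=45)&(H[...,0]<=75)&(H[...,1]>=130);k[:,:280]=0;k[:,345:]=0;k[:200]=0;k[255:]=0
k=cv2.morphologyEx(k.astype(np.uint8),cv2.MORPH_OPEN,np.ones((2,2)))
ys,xs=np.nonzero(k);print("mask L,R,T,B",xs.min(),xs.max(),ys.min(),ys.max())
for x in (300,305,310,315,320): print(x, [tuple(H[y,x]) for y in range(240,248)])
```

```text
(0.4613, 0.0038) 0.0175 L 284.28474218016794 R 336.1250849392288 T 210.8169304772281 B 244.7896291961431
(0.4613, 0.0038) 0.0275 L 284.3588598685635 R 336.4766797176966 T 207.836945562466 B 241.72519392569313
(0.4635, 0.002) 0.0175 L 283.1800214114468 R 335.03461459817845 T 210.9458219364476 B 244.94367518197026
(0.4635, 0.002) 0.0275 L 283.2483478899506 R 335.38024877772796 T 207.96541221828818 B 241.87888262010108
(0.4669, 0.0062) 0.0175 L 283.6448798287824 R 335.6871685701535 T 212.22044875989602 B 246.46188420880694
(0.4669, 0.0062) 0.0275 L 283.7159326757639 R 336.03775616582936 T 209.23632265837338 B 243.394076886612
board (0.4635, 0.002) L 277.1934896449004 R 340.8611916527114 T 209.00615864793235 B 250.9458347431824
board (0.463, 0.004) L 277.9342756183564 R 341.64438678936915 T 209.21729581152667 B 251.20703063524957
board (0.464, 0.001) L 276.7607964661654 R 340.41521393083707 T 208.94588416081703 B 250.87141440887035
mask L,R,T,B 286 336 210 244
300 [(np.uint8(65), np.uint8(178), np.uint8(96)), (np.uint8(65), np.uint8(166), np.uint8(89)), (np.uint8(54), np.uint8(120), np.u
[... 1020 characters left out ...]
nt8(112)), (np.uint8(63), np.uint8(168), np.uint8(106)), (np.uint8(66), np.uint8(178), np.uint8(93)), (np.uint8(61), np.uint8(137), np.uint8(91)), (np.uint8(37), np.uint8(119), np.uint8(88)), (np.uint8(17), np.uint8(125), np.uint8(116)), (np.uint8(17), np.uint8(121), np.uint8(124)), (np.uint8(17), np.uint8(131), np.uint8(128))]
320 [(np.uint8(65), np.uint8(180), np.uint8(109)), (np.uint8(66), np.uint8(169), np.uint8(101)), (np.uint8(66), np.uint8(175), np.uint8(86)), (np.uint8(48), np.uint8(126), np.uint8(87)), (np.uint8(24), np.uint8(122), np.uint8(100)), (np.uint8(17), np.uint8(122), np.uint8(121)), (np.uint8(16), np.uint8(121), np.uint8(126)), (np.uint8(16), np.uint8(122), np.uint8(150))]
```

Call:
apply_moves([
  {"grip":255,"xyz":[0.8,-1.7,1],"rotation":[0.2,0,0]},
  {"grip":255,"xyz":[0.8,-1.7,2.5],"rotation":[0.2,0,0]},
  {"grip":255,"xyz":[0.8,-1.7,4],"rotation":[0.2,0,0]},
  {"grip":255,"xyz":[0.8,-1.7,5],"rotation":[0.2,0,0]},
  {"grip":255,"xyz":[0.8,-1.7,5],"rotation":[0.2,0,0]},
])

```text
time: 7.58
ee_pos: [0.4632, 0.0031, 0.0338]
eef_rot: [0.708, -0.706, 0.0, -0.0]
ft_force: [-0.0, 0.1, -2.0]
width: 0.0431
```

Call:
apply_moves([
  {"grip":255,"xyz":[0,0,0.5],"rotation":[0,0,0]},
  {"grip":255,"xyz":[0,0,1],"rotation":[0,0,0]},
  {"grip":255,"xyz":[0,0,1.5],"rotation":[0,0,0]},
  {"grip":255,"xyz":[0,0,1.5],"rotation":[0,0,0]},
])

```text
time: 8.07
ee_pos: [0.4633, 0.0032, 0.0324]
eef_rot: [0.708, -0.706, 0.0, -0.0]
ft_force: [0.6, -0.4, -0.1]
width: 0.0434
```

Call:
apply_moves([
  {"grip":255,"xyz":[0,0,0.5],"rotation":[0,0,0]},
  {"grip":255,"xyz":[0,0,1],"rotation":[0,0,0]},
  {"grip":255,"xyz":[0,0,1],"rotation":[0,0,0]},
])

```text
time: 8.45
ee_pos: [0.4634, 0.0032, 0.0323]
eef_rot: [0.708, -0.706, 0.001, 0.0]
ft_force: [-6.3, -0.1, 15.3]
width: 0.0434
```

Call:
apply_moves([
  {"grip":255,"xyz":[0,0,-0.2],"rotation":[0,0,0]},
  {"grip":160,"xyz":[0,0,-0.2],"rotation":[0,0,0]},
  {"grip":80,"xyz":[0,0,-0.2],"rotation":[0,0,0]},
  {"grip":40,"xyz":[0,0,-0.2],"rotation":[0,0,0]},
  {"grip":40,"xyz":[0,0,-0.2],"rotation":[0,0,0]},
])

```text
time: 9.07
ee_pos: [0.4635, 0.0032, 0.0325]
eef_rot: [0.708, -0.706, 0.001, -0.0]
ft_force: [0.4, 0.6, -0.2]
width: 0.0655
```

Run:
```python
from look import *
go([.4634,.0032,.13],toolR(0,0),5)
```

```text
t 9.07 pos [0.4635 0.0032 0.0325] tilt 0.08 F [ 0.4  0.6 -0.2] w 0.0655
dist 97.5 rot 0.2 world d mm [-0.1  0.  97.5]
xyz [0.0, -0.0, -19.0] rot [-0.0, -0.0, 0.0]
xyz [0.0, -0.0, -39.0] rot [-0.0, -0.0, 0.1]
xyz [0.0, -0.0, -58.0] rot [-0.0, -0.0, 0.1]
xyz [0.0, -0.0, -78.0] rot [-0.0, -0.0, 0.2]
xyz [0.0, -0.0, -97.0] rot [-0.1, -0.1, 0.2]
```

Call:
apply_moves([
  {"grip":40,"xyz":[0,0,-10],"rotation":[0,0,0]},
  {"grip":0,"xyz":[0,0,-40],"rotation":[0,0,0]},
  {"grip":0,"xyz":[0,0,-80],"rotation":[0,0,0]},
  {"grip":0,"xyz":[3,-50,-100],"rotation":[0,0,0]},
  {"grip":0,"xyz":[4,-100,-105],"rotation":[0,0,0]},
])

```text
time: 9.7
ee_pos: [0.5658, -0.0012, 0.1407]
eef_rot: [0.708, -0.706, 0.003, -0.001]
ft_force: [1.3, 0.2, 1.1]
width: 0.0868
```

Call:
apply_moves([
  {"grip":0,"xyz":[1,-40,0],"rotation":[0,0,0]},
  {"grip":0,"xyz":[2,-80,20],"rotation":[0,0,0]},
  {"grip":0,"xyz":[2,-80,30],"rotation":[0,0,0]},
])

```text
time: 10.07
ee_pos: [0.6472, -0.0031, 0.1098]
eef_rot: [0.708, -0.707, 0.002, -0.001]
ft_force: [-0.7, 0.4, -0.2]
width: 0.087
```

Run:
```python
from look import *
from ring import plane
go([.6445,-.003,.060],toolR(0,0),4)
look("c1",(220,180,140,120),(220,150,130,150))
plane("c1","scene",(45,75),(130,255),(280,190,350,250))
```

```text
t 10.07 pos [ 0.6472 -0.0031  0.1098] tilt 0.25 F [-0.7  0.4 -0.2] w 0.087
dist 49.9 rot 0.27 world d mm [ -2.7   0.1 -49.8]
xyz [-0.0, 1.0, 12.0] rot [-0.1, -0.0, 0.0]
xyz [-0.0, 1.0, 25.0] rot [-0.1, -0.0, 0.0]
xyz [-0.0, 2.0, 37.0] rot [-0.2, -0.1, 0.1]
xyz [-0.0, 3.0, 50.0] rot [-0.2, -0.1, 0.1]
plane c1 scene 629 602 o [0.4756 0.0294 0.0208] n [-0.002 -0.002  1.   ] tilt 0.1
```

View pics/v_c1.png

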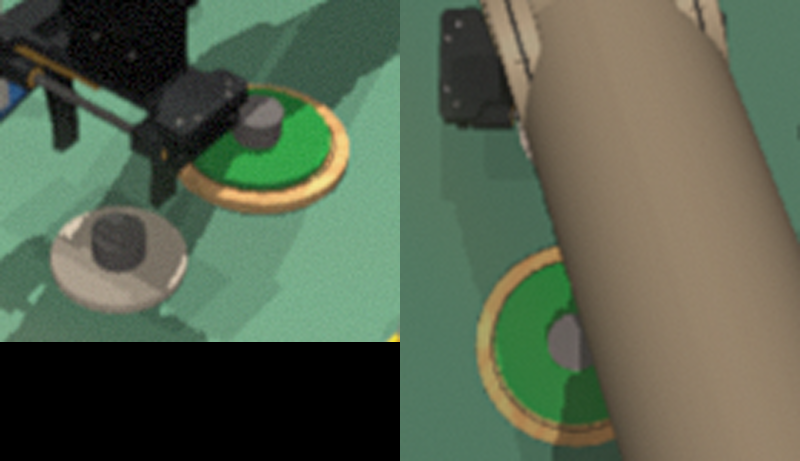

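Call:
apply_moves([
  {"grip":0,"xyz":[0,2,15],"rotation":[-0.2,0,0]},
  {"grip":0,"xyz":[0,3,35],"rotation":[-0.2,0,0]},
  {"grip":0,"xyz":[0,3,50],"rotation":[-0.2,0,0]},
  {"grip":0,"xyz":[0,3,58],"rotation":[-0.2,0,0]},
  {"grip":0,"xyz":[0,3,58],"rotation":[-0.2,0,0]},
])

```text
time: 10.8
ee_pos: [0.6418, -0.0029, 0.0514]
eef_rot: [0.708, -0.706, 0.0, 0.001]
ft_force: [0.1, -0.2, 0.5]
width: 0.0871
```

Run:
```python
from look import *
go([.6445,-.003,.0205],toolR(0,0),1)
look("c2",(215,220,100,80),(220,150,130,150),[[.6445,-.003,.036]])
```

```text
t 10.8 pos [ 0.6418 -0.0029  0.0514] tilt 0.14 F [ 0.1 -0.2  0.5] w 0.0871
dist 31.0 rot 0.2 world d mm [  2.7  -0.1 -30.9]
xyz [0.0, -3.0, 31.0] rot [0.1, -0.1, 0.1]
```

View pics/v_c2.png

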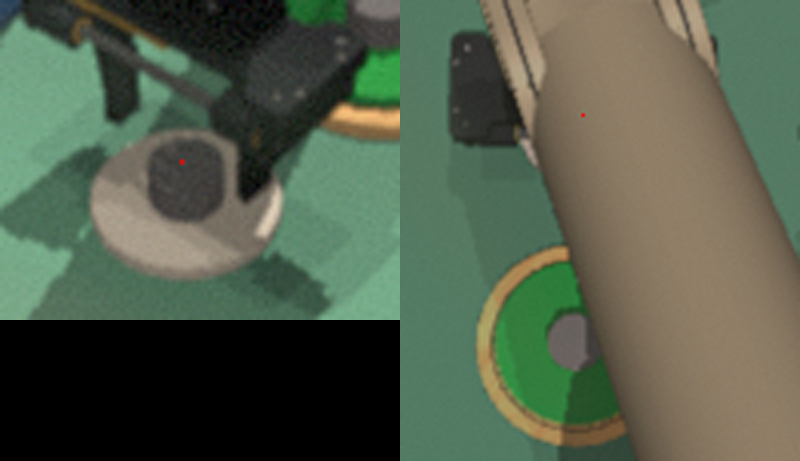

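Call:
apply_moves([
  {"grip":0,"xyz":[0,-2,8],"rotation":[0.1,0,0]},
  {"grip":0,"xyz":[0,-3,17],"rotation":[0.1,0,0]},
  {"grip":0,"xyz":[0,-3,25],"rotation":[0.1,0,0]},
  {"grip":0,"xyz":[0,-3,30],"rotation":[0.1,0,0]},
  {"grip":0,"xyz":[0,-3,31],"rotation":[0.1,0,0]},
])

```text
time: 11.52
ee_pos: [0.6452, -0.0029, 0.021]
eef_rot: [0.708, -0.706, 0.001, 0.0]
ft_force: [-0.0, 0.3, -0.0]
width: 0.0871
```

Call:
apply_moves([
  {"grip":100,"xyz":[0,0,0],"rotation":[0,0,0]},
  {"grip":255,"xyz":[0,0,0],"rotation":[0,0,0]},
  {"grip":255,"xyz":[0,0,0],"rotation":[0,0,0]},
  {"grip":255,"xyz":[0,0,0],"rotation":[0,0,0]},
  {"grip":255,"xyz":[0,0,0],"rotation":[0,0,0]},
])

```text
time: 12.15
ee_pos: [0.6453, -0.0029, 0.021]
eef_rot: [0.708, -0.706, 0.001, 0.0]
ft_force: [0.5, 0.7, -1.0]
width: 0.0449
```

Call:
apply_moves([
  {"grip":255,"xyz":[0,0,-5],"rotation":[0,0,0]},
  {"grip":255,"xyz":[0,0,-20],"rotation":[0,0,0]},
  {"grip":255,"xyz":[0,0,-50],"rotation":[0,0,0]},
  {"grip":255,"xyz":[0,0,-85],"rotation":[0,0,0]},
  {"grip":255,"xyz":[0,0,-105],"rotation":[0,0,0]},
])

```text
time: 12.78
ee_pos: [0.646, -0.0025, 0.1289]
eef_rot: [0.708, -0.706, 0.002, -0.001]
ft_force: [0.3, 0.5, -1.1]
width: 0.0432
```

Run:
```python
from look import *
go([.4632,.003,.125],toolR(0,0),5)
look("c3",(220,140,140,120),(220,150,130,150))
from scipy.optimize import least_squares
c=load("top_c3");H=cv2.cvtColor(c["img"],cv2.COLOR_BGR2HSV)
def fit(k,rad,z,side):
    k=k.astype(np.uint8);x0,y0,x1,y1=side;m=np.zeros_like(k);m[y0:y1,x0:x1]=k[y0:y1,x0:x1]
    cs,_=cv2.findContours(m,cv2.RETR_EXTERNAL,cv2.CHAIN_APPROX_NONE);q=max(cs,key=cv2.contourArea)[:,0,:]
    q=q[(q[:,0]>x0+1)&(q[:,0]<x1-2)]
    P=ray(c,q,z)[:,:2]; f=least_squares(lambda x:np.hypot(P[:,0]-x[0],P[:,1]-x[1])-rad,[.464,.002],loss="soft_l1",f_scale=.0005)
    print(f.x,len(P),np.median(abs(f.fun))*1000, "inl",(abs(f.fun)<.002).sum())
g=(H[...,0]>=45)&(H[...,0]<=75)&(H[...,1]>=120)
fit(g,.0645,.022,(235,220,273,310))
wd=(((H[...,0]>=8)&(H[...,0]<=32)&(H[...,1]>60))|g)
fit(wd,.0795,.012,(230,215,273,310))
```

```text
t 12.78 pos [ 0.646  -0.0025  0.1289] tilt 0.25 F [ 0.3  0.5 -1.1] w 0.0432
dist 182.9 rot 0.3 world d mm [-182.8    5.5   -3.9]
xyz [-1.0, 37.0, 1.0] rot [-0.0, -0.0, 0.0]
xyz [-2.0, 73.0, 1.0] rot [-0.1, -0.0, 0.1]
xyz [-4.0, 110.0, 2.0] rot [-0.1, -0.1, 0.1]
xyz [-5.0, 146.0, 3.0] rot [-0.2, -0.1, 0.1]
xyz [-6.0, 183.0, 3.0] rot [-0.2, -0.1, 0.2]
[ 0.46585495 -0.00200753] 77 0.7238863485166114 inl 61
[ 4.64822458e-01 -1.66463990e-04] 115 0.9925515166366722 inl 77
```

View pics/v_c3.png

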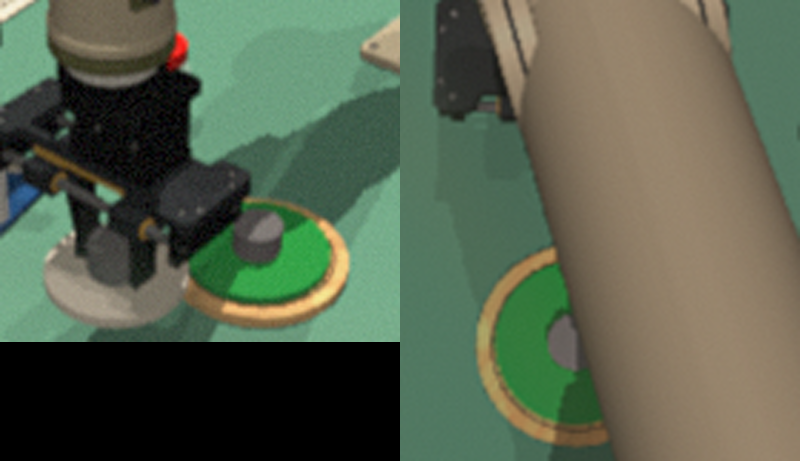

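Call:
apply_moves([
  {"grip":255,"xyz":[-30,40,-5],"rotation":[0,0,0]},
  {"grip":255,"xyz":[-75,80,-12],"rotation":[0,0,0]},
  {"grip":255,"xyz":[-115,125,-20],"rotation":[0,0,0]},
  {"grip":255,"xyz":[-155,165,-20],"rotation":[0,0,0]},
  {"grip":255,"xyz":[-190,190,-20],"rotation":[0,0,0]},
])

```text
time: 13.5
ee_pos: [0.4535, 0.1879, 0.1465]
eef_rot: [0.708, -0.706, 0.003, -0.0]
ft_force: [0.4, 0.2, -1.0]
width: 0.0429
```

```bash
cat > cc.py <<'E'
from h import *
from scipy.optimize import least_squares
def cfit(tag,cam,mask,rad,z,b,lo=None):
    c=load(f"{cam}_{tag}");k=mask.astype(np.uint8);x0,y0,x1,y1=b;m=np.zeros_like(k);m[y0:y1,x0:x1]=k[y0:y1,x0:x1]
    m=cv2.morphologyEx(m,cv2.MORPH_CLOSE,np.ones((3,3)))
    cs,_=cv2.findContours(m,cv2.RETR_EXTERNAL,cv2.CHAIN_APPROX_NONE);q=max(cs,key=cv2.contourArea)[:,0,:]
    P=ray(c,q,z)[:,:2]; f=least_squares(lambda x:np.hypot(P[:,0]-x[0],P[:,1]-x[1])-x[2],[*P.mean(0),rad],loss="soft_l1",f_scale=.0005)
    print(cam,"centre",np.round(f.x,4),len(P),"med res mm",round(np.median(abs(f.fun))*1000,2)); return f.x
E
python3 - <<'E'
from look import *
from cc import *
look("c4",(250,140,140,120),(220,190,130,110))
for cam,b in (("top",(225,210,330,315)),("scene",(265,195,352,262))):
    c=load(f"{cam}_c4");H=cv2.cvtColor(c["img"],cv2.COLOR_BGR2HSV)
    g=(H[...,0]>=45)&(H[...,0]<=75)&(H[...,1]>=120)
    wd=((H[...,0]>=8)&(H[...,0]<=32)&(H[...,1]>60))
    cfit("c4",cam,g,.065,.022,b); cfit("c4",cam,wd,.08,.012,b)
    core=(H[...,1]<60)&(H[...,2]<160)
    cfit("c4",cam,core,.022,.048,(262,240,300,275) if cam=="top" else (298,205,322,228))
E
```

```text
top centre [4.658e-01 4.000e-04 6.330e-02] 150 med res mm 0.49
top centre [0.4639 0.0009 0.0787] 184 med res mm 0.58
top centre [0.466  0.0008 0.0206] 50 med res mm 0.43
scene centre [0.468  0.0059 0.0646] 124 med res mm 0.9
scene centre [0.465  0.0053 0.0794] 274 med res mm 4.65
scene centre [0.4721 0.0078 0.0248] 50 med res mm 1.62
```

View pics/v_c4.png

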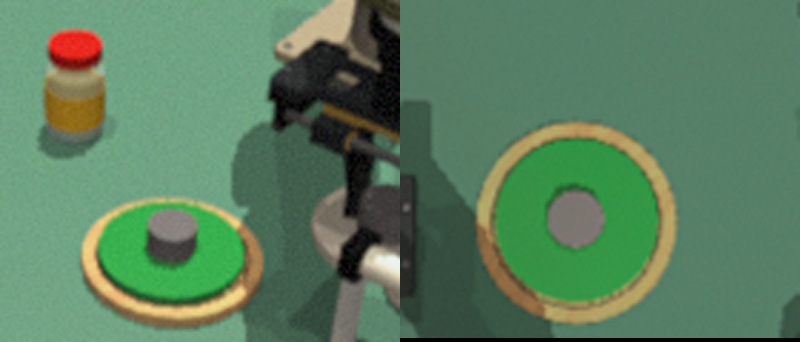

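Run:
```python
from look import *
go([.465,.0035,.14],toolR(0,0),5)
```

```text
t 13.6 pos [0.4525 0.1909 0.1469] tilt 0.26 F [ 0.8 -0.5 -1.9] w 0.0433
dist 187.9 rot 0.59 world d mm [  12.5 -187.4   -6.9]
xyz [37.0, -2.0, 1.0] rot [-0.0, -0.0, 0.1]
xyz [75.0, -4.0, 3.0] rot [-0.1, -0.0, 0.2]
xyz [112.0, -6.0, 4.0] rot [-0.1, -0.1, 0.3]
xyz [150.0, -9.0, 6.0] rot [-0.2, -0.1, 0.4]
xyz [187.0, -11.0, 7.0] rot [-0.2, -0.1, 0.5]
```

Call:
apply_moves([
  {"grip":255,"xyz":[37,-2,1],"rotation":[0,0,0.1]},
  {"grip":255,"xyz":[80,-4,3],"rotation":[-0.1,0,0.2]},
  {"grip":255,"xyz":[125,-6,5],"rotation":[-0.1,0,0.3]},
  {"grip":255,"xyz":[165,-9,10],"rotation":[-0.2,0,0.4]},
  {"grip":255,"xyz":[187,-11,20],"rotation":[-0.2,0,0.5]},
])

```text
time: 14.22
ee_pos: [0.4652, 0.0013, 0.1264]
eef_rot: [-0.706, 0.708, -0.001, -0.001]
ft_force: [-0.5, -0.0, -1.5]
width: 0.0433
```

Run:
```python
from look import *
go([.465,.0035,.075],toolR(0,0),5)
```

```text
t 14.22 pos [0.4652 0.0013 0.1264] tilt 0.13 F [-0.5 -0.  -1.5] w 0.0433
dist 51.4 rot 0.19 world d mm [ -0.2   2.2 -51.4]
xyz [-0.0, 0.0, 10.0] rot [-0.0, -0.0, -0.0]
xyz [-1.0, 0.0, 21.0] rot [-0.0, -0.1, -0.1]
xyz [-1.0, 0.0, 31.0] rot [-0.0, -0.1, -0.1]
xyz [-2.0, 0.0, 41.0] rot [-0.0, -0.1, -0.1]
xyz [-2.0, 0.0, 51.0] rot [-0.0, -0.1, -0.1]
```

Call:
apply_moves([
  {"grip":255,"xyz":[-1,0,10],"rotation":[0,0,0]},
  {"grip":255,"xyz":[-2,0,25],"rotation":[0,0,0]},
  {"grip":255,"xyz":[-2,0,40],"rotation":[0,-0.1,0]},
  {"grip":255,"xyz":[-2,0,48],"rotation":[0,-0.1,0]},
  {"grip":255,"xyz":[-2,0,50],"rotation":[0,-0.1,0]},
])

```text
time: 14.85
ee_pos: [0.4649, 0.0037, 0.0758]
eef_rot: [-0.707, 0.708, 0.0, -0.0]
ft_force: [0.1, 1.2, -0.6]
width: 0.0432
```

Run:
```python
from look import *
from ring import plane
go([.465,.0035,.069],toolR(0,0),1)
look("c5",(260,160,100,90),(220,190,130,110))
plane("c5","scene",(0,180),(0,45),(270,190,350,250),100)
```

```text
t 14.85 pos [0.4649 0.0037 0.0758] tilt 0.04 F [ 0.1  1.2 -0.6] w 0.0432
dist 6.8 rot 0.1 world d mm [ 0.1 -0.2 -6.8]
xyz [0.2, -0.1, 6.8] rot [0.0, -0.0, -0.1]
plane c5 scene 2 2 o [0.4907 0.0106 0.0636] n [0.562 0.066 0.825] tilt 34.4
```

View pics/v_c5.png

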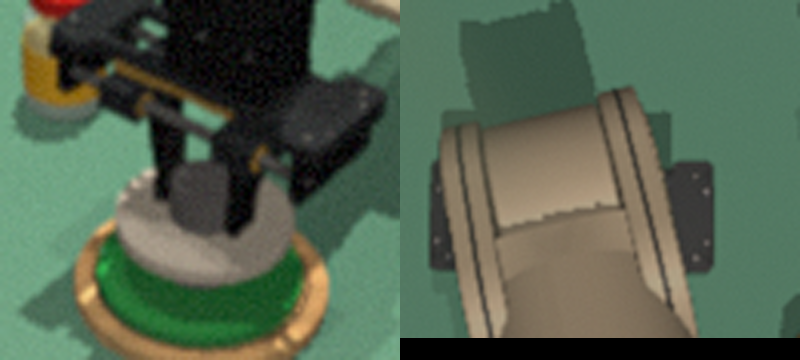

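Midfloor hangs level and centred over the podium (scene crop ~(205,225)). Lowering.

Call:
apply_moves([
  {"grip":255,"xyz":[0,0,2],"rotation":[0,0,0]},
  {"grip":255,"xyz":[0,0,4],"rotation":[0,0,0]},
  {"grip":255,"xyz":[0,0,5.5],"rotation":[0,0,0]},
  {"grip":255,"xyz":[0,0,6],"rotation":[0,0,0]},
  {"grip":255,"xyz":[0,0,6],"rotation":[0,0,0]},
])

```text
time: 15.58
ee_pos: [0.4653, 0.0034, 0.0703]
eef_rot: [-0.706, 0.708, -0.0, -0.0]
ft_force: [1.0, -0.6, -0.2]
width: 0.0432
```

Call:
apply_moves([
  {"grip":255,"xyz":[0,0,0.5],"rotation":[0,0,0]},
  {"grip":255,"xyz":[0,0,1],"rotation":[0,0,0]},
  {"grip":255,"xyz":[0,0,1],"rotation":[0,0,0]},
])

```text
time: 15.95
ee_pos: [0.4653, 0.0034, 0.0693]
eef_rot: [-0.706, 0.708, -0.0, -0.0]
ft_force: [0.2, 0.2, -2.2]
width: 0.0431
```

Call:
apply_moves([
  {"grip":255,"xyz":[0,0,0.4],"rotation":[0,0,0]},
  {"grip":255,"xyz":[0,0,0.8],"rotation":[0,0,0]},
  {"grip":255,"xyz":[0,0,0.8],"rotation":[0,0,0]},
])

```text
time: 16.32
ee_pos: [0.4653, 0.0035, 0.0689]
eef_rot: [-0.706, 0.708, -0.0, -0.0]
ft_force: [-3.4, -0.4, 6.5]
width: 0.0431
```

Contact (about 7–8 N up). Ease and release.

Call:
apply_moves([
  {"grip":255,"xyz":[0,0,0],"rotation":[0,0,0]},
  {"grip":160,"xyz":[0,0,0],"rotation":[0,0,0]},
  {"grip":80,"xyz":[0,0,0],"rotation":[0,0,0]},
  {"grip":40,"xyz":[0,0,0],"rotation":[0,0,0]},
  {"grip":20,"xyz":[0,0,0],"rotation":[0,0,0]},
])

```text
time: 16.95
ee_pos: [0.4654, 0.0035, 0.0689]
eef_rot: [-0.706, 0.708, -0.0, -0.0]
ft_force: [0.4, 0.9, 0.1]
width: 0.0655
```

Call:
apply_moves([
  {"grip":0,"xyz":[0,0,-8],"rotation":[0,0,0]},
  {"grip":0,"xyz":[0,0,-30],"rotation":[0,0,0]},
  {"grip":0,"xyz":[0,0,-65],"rotation":[0,0,0]},
  {"grip":0,"xyz":[0,0,-105],"rotation":[0,0,0]},
  {"grip":0,"xyz":[-20,0,-140],"rotation":[0,0,0]},
])

```text
time: 17.58
ee_pos: [0.4655, 0.0227, 0.2109]
eef_rot: [-0.706, 0.709, -0.001, 0.0]
ft_force: [0.3, 0.6, -0.1]
width: 0.087
```

Run:
```python
from look import *
ex,ey,n3,up=frame(RY,35)
go(ROOF+.2*n3,toolR(RY,35),8)
```

```text
t 17.57 pos [0.4655 0.0227 0.2109] tilt 0.09 F [ 0.3  0.6 -0.1] w 0.087
dist 288.4 rot 35.0 world d mm [-10.6 287.3  22.9]
xyz [-36.0, 1.0, -3.0] rot [4.4, 0.1, 0.3]
xyz [-72.0, 3.0, -6.0] rot [8.7, 0.2, 0.5]
xyz [-108.0, 4.0, -9.0] rot [13.1, 0.2, 0.8]
xyz [-144.0, 6.0, -12.0] rot [17.5, 0.3, 1.1]
xyz [-180.0, 7.0, -15.0] rot [21.8, 0.4, 1.4]
xyz [-215.0, 9.0, -17.0] rot [26.2, 0.5, 1.6]
xyz [-251.0, 10.0, -20.0] rot [30.6, 0.5, 1.9]
xyz [-287.0, 12.0, -23.0] rot [34.9, 0.6, 2.2]
```

Call:
apply_moves([
  {"grip":0,"xyz":[-36,1,-3],"rotation":[4.4,0,0.3]},
  {"grip":0,"xyz":[-72,3,-6],"rotation":[8.7,0,0.5]},
  {"grip":0,"xyz":[-108,4,-9],"rotation":[13.1,0,0.8]},
  {"grip":0,"xyz":[-144,6,-12],"rotation":[17.5,0.3,1.1]},
  {"grip":0,"xyz":[-180,7,-15],"rotation":[21.8,0.4,1.4]},
])

```text
time: 18.2
ee_pos: [0.4591, 0.2042, 0.2265]
eef_rot: [-0.684, 0.704, -0.139, 0.132]
ft_force: [0.2, -0.1, -0.2]
width: 0.087
```

Run:
```python
from look import *
from cc import *
ex,ey,n3,up=frame(RY,35)
go(ROOF+.12*n3,toolR(RY,35),5)
look("d1",(250,140,140,120),(220,190,130,110))
for cam,b in (("top",(225,210,330,315)),):
    c=load(f"{cam}_d1");H=cv2.cvtColor(c["img"],cv2.COLOR_BGR2HSV);w=cloud(c)
    wd=((H[...,0]>=8)&(H[...,0]<=32)&(H[...,1]>60))
    cfit("d1",cam,wd,.08,.012,b)
    cfit("d1",cam,(w[...,2]>.050)&(w[...,2]<.075),.055,.058,b)
    cfit("d1",cam,(w[...,2]>.075)&(w[...,2]<.1),.022,.084,b)
```

```text
t 18.2 pos [0.4591 0.2042 0.2265] tilt 22.08 F [ 0.2 -0.1 -0.2] w 0.087
dist 126.1 rot 12.95 world d mm [ 41.7 103.8 -58.2]
xyz [-21.0, -3.0, 14.0] rot [2.6, 0.0, 0.2]
xyz [-42.0, -6.0, 27.0] rot [5.2, 0.1, 0.3]
xyz [-63.0, -8.0, 41.0] rot [7.8, 0.1, 0.5]
xyz [-84.0, -11.0, 54.0] rot [10.3, 0.2, 0.7]
xyz [-105.0, -14.0, 68.0] rot [12.9, 0.2, 0.8]
top centre [0.4639 0.0009 0.0786] 185 med res mm 0.58
top centre [0.4645 0.0017 0.0537] 130 med res mm 0.53
top centre [0.4646 0.0016 0.0208] 52 med res mm 0.38
```

View pics/v_d1.png

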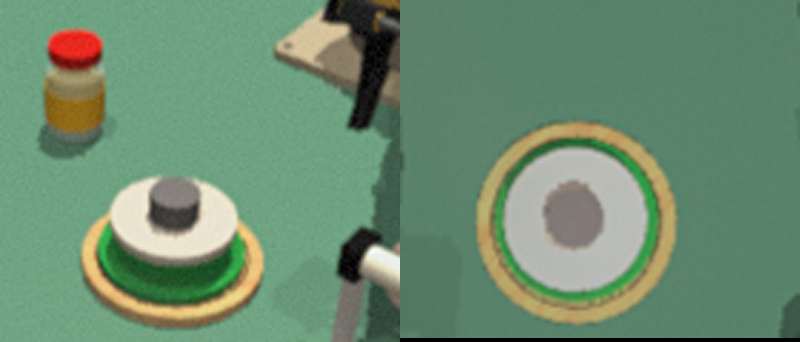

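Call:
apply_moves([
  {"grip":0,"xyz":[-21,-3,6],"rotation":[2.6,0,0.2]},
  {"grip":0,"xyz":[-42,-6,15],"rotation":[5.2,0,0.3]},
  {"grip":0,"xyz":[-63,-8,25],"rotation":[7.8,0,0.5]},
  {"grip":0,"xyz":[-84,-11,40],"rotation":[10.3,0.2,0.7]},
  {"grip":0,"xyz":[-105,-14,58],"rotation":[12.9,0.2,0.8]},
])

```text
time: 18.92
ee_pos: [0.4779, 0.2856, 0.1956]
eef_rot: [-0.662, 0.686, -0.212, 0.217]
ft_force: [-1.1, 0.4, -1.0]
width: 0.0872
```

Run:
```python
from look import *
ex,ey,n3,up=frame(RY,35)
go(ROOF+.001*ey+.0007*up+.055*n3,toolR(RY,35),5)
st=r.read_state();look("d2",(350,200,110,110),(90,170,120,90))
```

```text
t 18.93 pos [0.4779 0.2856 0.1956] tilt 35.28 F [-1.1  0.4 -1. ] w 0.0872
dist 102.8 rot 1.26 world d mm [ 60.7  21.7 -80.2]
xyz [-4.0, -0.0, 20.0] rot [-0.1, 0.2, 0.0]
xyz [-9.0, -1.0, 40.0] rot [-0.1, 0.5, 0.0]
xyz [-13.0, -1.0, 60.0] rot [-0.2, 0.7, 0.0]
xyz [-18.0, -2.0, 80.0] rot [-0.2, 1.0, 0.0]
xyz [-22.0, -2.0, 100.0] rot [-0.3, 1.2, 0.0]
```

View pics/v_d2.png

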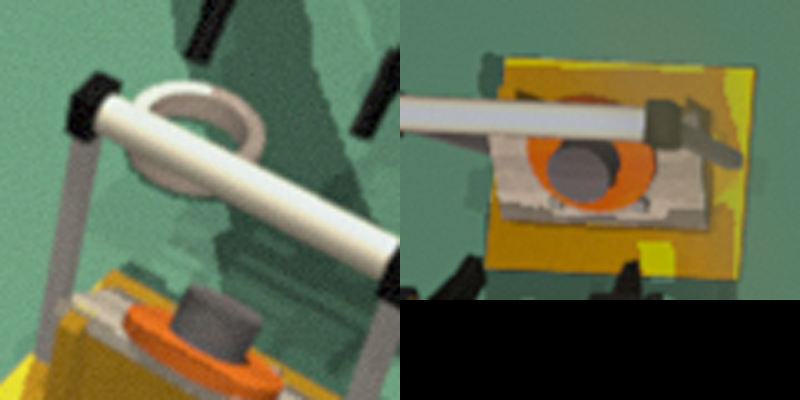

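Call:
apply_moves([
  {"grip":0,"xyz":[-13,-1,10],"rotation":[-0.2,0.6,0]},
  {"grip":0,"xyz":[-22,-2,25],"rotation":[-0.3,1.2,0]},
  {"grip":0,"xyz":[-22,-2,55],"rotation":[-0.3,1.2,0]},
  {"grip":0,"xyz":[-22,-2,85],"rotation":[-0.3,1.2,0]},
  {"grip":0,"xyz":[-22,-2,96],"rotation":[-0.3,1.2,0]},
])

```text
time: 19.65
ee_pos: [0.4836, 0.2612, 0.1667]
eef_rot: [-0.667, 0.682, -0.207, 0.22]
ft_force: [-0.7, 0.6, 0.8]
width: 0.087
```

Run:
```python
from look import *
ex,ey,n3,up=frame(RY,35)
go(ROOF+.001*ey+.0007*up+.0207*n3,toolR(RY,35),5)
st=r.read_state();look("d3",(350,200,110,110),(90,170,120,90),[np.array(st["ee_pos"])])
```

```text
t 19.65 pos [0.4836 0.2612 0.1667] tilt 35.15 F [-0.7  0.6  0.8] w 0.087
dist 118.0 rot 2.18 world d mm [ 74.7  45.3 -79.3]
xyz [-9.0, -3.0, 22.0] rot [-0.0, 0.4, 0.1]
xyz [-18.0, -6.0, 43.0] rot [-0.0, 0.8, 0.2]
xyz [-27.0, -9.0, 65.0] rot [-0.1, 1.3, 0.3]
xyz [-36.0, -11.0, 87.0] rot [-0.1, 1.7, 0.4]
xyz [-44.0, -14.0, 108.0] rot [-0.1, 2.1, 0.6]
```

View pics/v_d3.png

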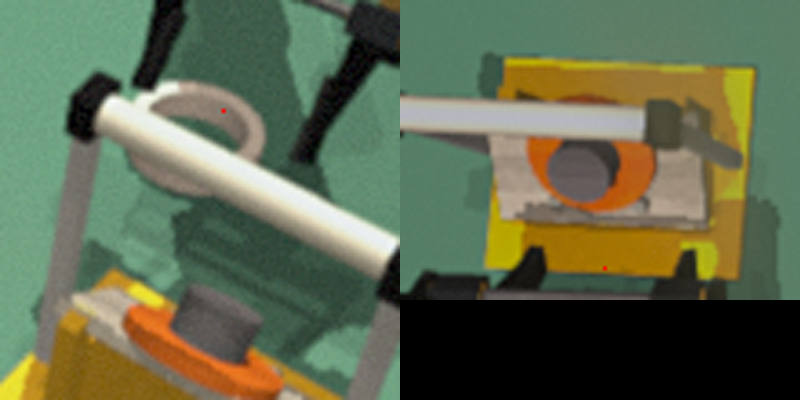

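Run:
```python
from look import *
print(np.round(r.read_state()["joint_positions"],3))
```

```text
[ 0.765 -0.206 -1.468  2.151  0.358  0.568 -2.603]
```

Call:
apply_moves([
  {"grip":0,"xyz":[0,0,-25],"rotation":[0,0,0]},
  {"grip":0,"xyz":[0,0,-50],"rotation":[0,0,4]},
  {"grip":0,"xyz":[0,0,-70],"rotation":[0,0,8]},
])

```text
time: 20.12
ee_pos: [0.4426, 0.2618, 0.2257]
eef_rot: [-0.617, 0.727, -0.19, 0.235]
ft_force: [0.5, 0.0, -0.7]
width: 0.0869
```

Run:
```python
from look import *
st=r.read_state()
print(np.round(st["joint_positions"],3),st["ee_pos"],R.from_quat(st["eef_rot"]).as_matrix().round(2).tolist())
```

```text
[ 0.39  -0.387 -1.087  2.147  0.081  0.702 -2.531] [0.44261115 0.26181671 0.22565186] [[-0.13, -0.81, 0.58], [-0.99, 0.17, 0.01], [-0.11, -0.57, -0.82]]
```

Call:
apply_moves([
  {"grip":0,"xyz":[0,0,0],"rotation":[0,0,10]},
  {"grip":0,"xyz":[0,0,0],"rotation":[0,0,20]},
  {"grip":0,"xyz":[0,0,0],"rotation":[0,0,30]},
  {"grip":0,"xyz":[0,0,0],"rotation":[0,0,40]},
  {"grip":0,"xyz":[0,0,0],"rotation":[0,0,50]},
])

```text
time: 20.75
ee_pos: [0.4883, 0.2245, 0.2096]
eef_rot: [-0.299, 0.908, -0.032, 0.29]
ft_force: [0.0, 0.6, -1.2]
width: 0.0871
```

Call:
apply_moves([
  {"grip":0,"xyz":[0,0,0],"rotation":[0,0,10]},
  {"grip":0,"xyz":[0,0,0],"rotation":[0,0,20]},
  {"grip":0,"xyz":[0,0,0],"rotation":[0,0,30]},
  {"grip":0,"xyz":[0,0,0],"rotation":[0,0,40]},
  {"grip":0,"xyz":[0,0,0],"rotation":[0,0,50]},
])

```text
time: 21.38
ee_pos: [0.5164, 0.1815, 0.1577]
eef_rot: [0.044, 0.941, 0.141, 0.303]
ft_force: [0.4, 0.7, -0.5]
width: 0.0869
```

```bash
cat >> g.py <<'E'
def toolR2(yaw,tilt):
    M=toolR(yaw,tilt).copy(); M[:,:2]*=-1; return M
E
python3 - <<'E'
from g import *
st=r.read_state()
print(np.round(st["joint_positions"],3))
ex,ey,n3,up=frame(RY,35)
go(ROOF+.2*n3,toolR2(RY,35),8)
E
```

```text
[ 1.135 -0.499 -1.311  2.29  -1.22   0.555 -2.603]
t 21.38 pos [0.5164 0.1815 0.1577] tilt 39.08 F [ 0.4  0.7 -0.5] w 0.0869
dist 161.6 rot 83.41 world d mm [-61.5 128.5  76.2]
xyz [4.0, 18.0, -8.0] rot [1.5, -1.4, 10.2]
xyz [7.0, 36.0, -16.0] rot [3.0, -2.9, 20.4]
xyz [11.0, 54.0, -24.0] rot [4.5, -4.3, 30.6]
xyz [15.0, 73.0, -32.0] rot [6.0, -5.8, 40.9]
xyz [18.0, 91.0, -40.0] rot [7.6, -7.2, 51.1]
xyz [22.0, 109.0, -48.0] rot [9.1, -8.7, 61.3]
xyz [25.0, 127.0, -56.0] rot [10.6, -10.1, 71.5]
xyz [29.0, 145.0, -64.0] rot [12.1, -11.6, 81.7]
```

Run:
```python
from look import *
go([.4426,.2618,.2257],R.from_quat([-.617,.727,-.19,.235]).as_matrix(),10)
st=r.read_state();print(R.from_quat(st["eef_rot"]).as_matrix().round(2))
look("e1",(250,80,220,200),(60,130,280,210))
```

```text
t 21.38 pos [0.5164 0.1815 0.1577] tilt 39.08 F [ 0.4  0.7 -0.5] w 0.0869
dist 128.6 rot 90.93 world d mm [-73.8  80.3  68. ]
xyz [4.0, 10.0, -8.0] rot [1.1, 1.0, -9.0]
xyz [7.0, 19.0, -15.0] rot [2.1, 2.0, -18.0]
xyz [11.0, 29.0, -23.0] rot [3.2, 3.0, -26.9]
xyz [14.0, 39.0, -31.0] rot [4.3, 4.0, -35.9]
xyz [18.0, 48.0, -38.0] rot [5.3, 5.0, -44.9]
xyz [21.0, 58.0, -46.0] rot [6.4, 6.0, -53.9]
xyz [25.0, 68.0, -54.0] rot [7.5, 6.9, -62.8]
xyz [28.0, 77.0, -61.0] rot [8.5, 7.9, -71.8]
xyz [32.0, 87.0, -69.0] rot [9.6, 8.9, -80.8]
xyz [36.0, 97.0, -77.0] rot [10.7, 9.9, -89.8]
[[-0.81 -0.    0.58]
 [ 0.17  0.96  0.24]
 [-0.56  0.29 -0.78]]
```

View pics/v_e1.png

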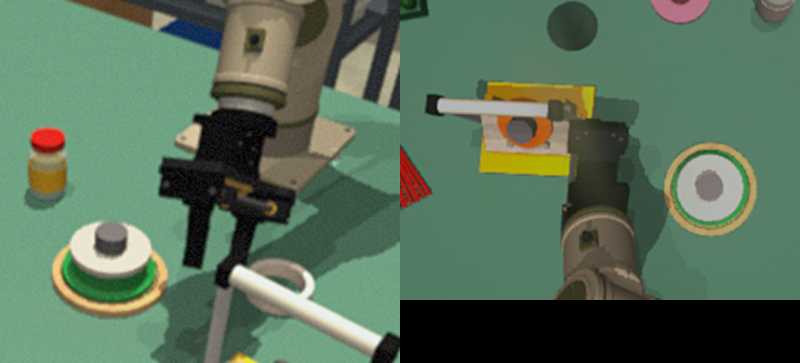

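Call:
apply_moves([
  {"grip":0,"xyz":[8,6,-29],"rotation":[1.1,1,-9]},
  {"grip":0,"xyz":[16,12,-58],"rotation":[2.1,2,-18]},
  {"grip":0,"xyz":[23,17,-88],"rotation":[3.2,3,-27]},
  {"grip":0,"xyz":[23,25,-88],"rotation":[4.3,4,-36]},
  {"grip":0,"xyz":[23,30,-88],"rotation":[5.3,5,-45]},
])

```text
time: 22.1
ee_pos: [0.451, 0.1914, 0.2208]
eef_rot: [-0.318, 0.902, -0.027, 0.29]
ft_force: [-0.3, -0.5, -0.1]
width: 0.0871
```

Run:
```python
from look import *
go([.4426,.2,.26],R.from_quat([-.617,.727,-.19,.235]).as_matrix(),5)
st=r.read_state();print(st["joint_positions"].round(2) if hasattr(st["joint_positions"],'round') else np.round(st["joint_positions"],2))
```

```text
t 22.1 pos [0.451  0.1914 0.2208] tilt 33.85 F [-0.3 -0.5 -0.1] w 0.0871
dist 41.0 rot 44.6 world d mm [-8.4  8.6 39.2]
xyz [-4.0, 0.0, -7.0] rot [1.1, 1.0, -8.8]
xyz [-8.0, 1.0, -14.0] rot [2.3, 2.0, -17.6]
xyz [-12.0, 1.0, -22.0] rot [3.4, 3.0, -26.4]
xyz [-16.0, 2.0, -29.0] rot [4.5, 4.0, -35.2]
xyz [-20.0, 2.0, -36.0] rot [5.6, 5.0, -44.0]
[ 0.5  -0.5  -0.87  2.25 -0.46  0.66 -2.6 ]
```

Run:
```python
from look import *
go([.45,.16,.27],toolR(0,0),6)
```

```text
t 22.1 pos [0.451  0.1914 0.2208] tilt 33.85 F [-0.3 -0.5 -0.1] w 0.0871
dist 58.4 rot 60.69 world d mm [ -1.  -31.4  49.2]
xyz [-1.0, -6.0, -8.0] rot [-4.5, 3.7, -8.3]
xyz [-2.0, -12.0, -15.0] rot [-9.0, 7.5, -16.5]
xyz [-3.0, -18.0, -23.0] rot [-13.4, 11.2, -24.8]
xyz [-4.0, -24.0, -30.0] rot [-17.9, 14.9, -33.1]
xyz [-5.0, -30.0, -38.0] rot [-22.4, 18.6, -41.3]
xyz [-6.0, -36.0, -46.0] rot [-26.9, 22.4, -49.6]
```

Call:
apply_moves([
  {"grip":0,"xyz":[-1,-6,-8],"rotation":[-4.5,3.7,-8.3]},
  {"grip":0,"xyz":[-2,-12,-15],"rotation":[-9,7.5,-16.5]},
  {"grip":0,"xyz":[-3,-18,-23],"rotation":[-13.4,11.2,-24.8]},
  {"grip":0,"xyz":[-4,-24,-30],"rotation":[-17.9,14.9,-33.1]},
  {"grip":0,"xyz":[-6,-36,-46],"rotation":[-22.4,18.6,-41.3]},
])

```text
time: 22.72
ee_pos: [0.4508, 0.1591, 0.2715]
eef_rot: [-0.656, 0.753, -0.006, 0.049]
ft_force: [0.6, 1.7, -0.0]
width: 0.0869
```

Run:
```python
from look import *
st=r.read_state();print(np.round(st["joint_positions"],2))
go([.45,.16,.27],toolR(0,0),2)
for a in (60,120,180):
  print(a); go([.45,.16,.27],toolR(0,0)@R.from_rotvec([0,0,-a],degrees=True).as_matrix(),1)
```

```text
[ 0.45 -0.07 -0.82  1.81 -0.07  1.28 -2.06]
t 22.73 pos [0.4508 0.1591 0.2715] tilt 5.67 F [ 0.6  1.7 -0. ] w 0.0869
dist 2.0 rot 9.75 world d mm [-0.8  0.9 -1.5]
xyz [-0.3, 0.5, 0.8] rot [-2.2, 1.8, -4.0]
xyz [-0.6, 1.1, 1.5] rot [-4.4, 3.5, -7.9]
60
t 22.73 pos [0.4508 0.1591 0.2715] tilt 5.67 F [ 0.6  1.7 -0. ] w 0.0869
dist 2.0 rot 68.14 world d mm [-0.8  0.9 -1.5]
xyz [-0.6, 1.1, 1.5] rot [-5.9, 0.9, -67.9]
120
t 22.73 pos [0.4508 0.1591 0.2715] tilt 5.67 F [ 0.6  1.7 -0. ] w 0.0869
dist 2.0 rot 128.0 world d mm [-0.8  0.9 -1.5]
xyz [-0.6, 1.1, 1.5] rot [-6.6, -2.6, -127.8]
180
t 22.73 pos [0.4508 0.1591 0.2715] tilt 5.67 F [ 0.6  1.7 -0. ] w 0.0869
dist 2.0 rot 172.08 world d mm [-0.8  0.9 -1.5]
xyz [-0.6, 1.1, 1.5] rot [5.3, 6.7, 171.9]
```

Call:
apply_moves([
  {"grip":0,"xyz":[0,1,1],"rotation":[-4,2,-8]},
  {"grip":0,"xyz":[0,1,1],"rotation":[-5,2,-18]},
  {"grip":0,"xyz":[0,1,1],"rotation":[-5,2,-28]},
  {"grip":0,"xyz":[0,1,1],"rotation":[-5.5,1.5,-38]},
  {"grip":0,"xyz":[0,1,1],"rotation":[-5.8,1.2,-48]},
])

```text
time: 23.35
ee_pos: [0.451, 0.1589, 0.2714]
eef_rot: [0.908, -0.418, -0.004, -0.002]
ft_force: [-0.5, -0.4, 0.0]
width: 0.0868
```

Call:
apply_moves([
  {"grip":0,"xyz":[0,0,0],"rotation":[0,0,-10]},
  {"grip":0,"xyz":[0,0,0],"rotation":[0,0,-20]},
  {"grip":0,"xyz":[0,0,0],"rotation":[0,0,-30]},
  {"grip":0,"xyz":[0,0,0],"rotation":[0,0,-40]},
  {"grip":0,"xyz":[0,0,0],"rotation":[0,0,-50]},
])

```text
time: 23.98
ee_pos: [0.452, 0.1583, 0.2725]
eef_rot: [1.0, 0.008, -0.001, -0.002]
ft_force: [0.9, 0.4, 0.9]
width: 0.087
```

Run:
```python
from look import *
st=r.read_state();print(np.round(st["joint_positions"],2))
go([.45,.16,.27],toolR2(RY,0),10)
```

```text
[ 0.44  0.04 -0.88  1.73  0.03  1.39 -0.42]
t 23.98 pos [0.452  0.1583 0.2725] tilt 0.29 F [0.9 0.4 0.9] w 0.087
dist 3.6 rot 86.55 world d mm [-2.   1.7 -2.5]
xyz [-0.2, -0.2, 0.2] rot [-0.0, -0.0, -8.7]
xyz [-0.4, -0.3, 0.5] rot [-0.1, -0.0, -17.3]
xyz [-0.6, -0.5, 0.7] rot [-0.1, -0.0, -26.0]
xyz [-0.8, -0.7, 1.0] rot [-0.1, -0.0, -34.6]
xyz [-1.0, -0.8, 1.2] rot [-0.2, -0.0, -43.3]
xyz [-1.2, -1.0, 1.5] rot [-0.2, -0.0, -51.9]
xyz [-1.4, -1.2, 1.7] rot [-0.2, -0.1, -60.6]
xyz [-1.6, -1.3, 2.0] rot [-0.2, -0.1, -69.2]
xyz [-1.8, -1.5, 2.2] rot [-0.3, -0.1, -77.9]
xyz [-1.9, -1.7, 2.5] rot [-0.3, -0.1, -86.5]
```

Call:
apply_moves([
  {"grip":0,"xyz":[0,0,0],"rotation":[0,0,-10]},
  {"grip":0,"xyz":[0,0,0],"rotation":[0,0,-20]},
  {"grip":0,"xyz":[0,0,0],"rotation":[0,0,-30]},
  {"grip":0,"xyz":[0,0,0],"rotation":[0,0,-40]},
  {"grip":0,"xyz":[0,0,0],"rotation":[0,0,-50]},
])

```text
time: 24.6
ee_pos: [0.453, 0.1579, 0.2735]
eef_rot: [0.901, 0.433, 0.0, -0.001]
ft_force: [-0.7, -0.5, 0.4]
width: 0.087
```

Run:
```python
from look import *
ex,ey,n3,up=frame(RY,35)
st=r.read_state();print(np.round(st["joint_positions"],2))
go(ROOF+.2*n3+.001*ey,toolR2(RY,35),6)
```

```text
[ 0.47  0.04 -0.91  1.73  0.03  1.39  0.45]
t 24.6 pos [0.453  0.1579 0.2735] tilt 0.11 F [-0.7 -0.5  0.4] w 0.087
dist 158.2 rot 49.92 world d mm [  2.  153.1 -39.6]
xyz [20.0, -16.0, 7.0] rot [-5.6, 1.8, -5.8]
xyz [40.0, -31.0, 13.0] rot [-11.3, 3.6, -11.7]
xyz [60.0, -47.0, 20.0] rot [-16.9, 5.5, -17.5]
xyz [81.0, -63.0, 27.0] rot [-22.6, 7.3, -23.4]
xyz [101.0, -78.0, 33.0] rot [-28.2, 9.1, -29.2]
xyz [121.0, -94.0, 40.0] rot [-33.9, 10.9, -35.0]
```

Call:
apply_moves([
  {"grip":0,"xyz":[20,-16,2],"rotation":[-5.6,1.8,-5.8]},
  {"grip":0,"xyz":[40,-31,6],"rotation":[-11.3,3.6,-11.7]},
  {"grip":0,"xyz":[60,-47,12],"rotation":[-16.9,5.5,-17.5]},
  {"grip":0,"xyz":[81,-63,20],"rotation":[-22.6,7.3,-23.4]},
  {"grip":0,"xyz":[101,-78,30],"rotation":[-28.2,9.1,-29.2]},
])

```text
time: 25.22
ee_pos: [0.4559, 0.2874, 0.2456]
eef_rot: [0.732, 0.631, 0.178, 0.185]
ft_force: [0.1, -0.5, 0.4]
width: 0.0872
```

Run:
```python
from look import *
ex,ey,n3,up=frame(RY,35)
st=r.read_state();print(np.round(st["joint_positions"],2))
go(ROOF+.2*n3+.001*ey+.0007*up,toolR2(RY,35),2)
```

```text
[ 0.32 -0.13 -1.14  1.97  0.36  0.94  0.42]
t 25.23 pos [0.4559 0.2874 0.2456] tilt 29.73 F [ 0.1 -0.5  0.4] w 0.0872
dist 26.2 rot 7.77 world d mm [ -0.4  23.6 -11.4]
xyz [11.5, -4.6, 4.3] rot [-2.6, 0.9, -2.7]
xyz [23.0, -9.1, 8.6] rot [-5.2, 1.7, -5.5]
```

Call:
apply_moves([
  {"grip":0,"xyz":[11.5,-4.6,4.3],"rotation":[-2.6,0.9,-2.7]},
  {"grip":0,"xyz":[23,-9.1,8.6],"rotation":[-5.2,1.7,-5.5]},
  {"grip":0,"xyz":[23,-9.1,8.6],"rotation":[-5.2,1.7,-5.5]},
])

```text
time: 25.6
ee_pos: [0.4554, 0.3121, 0.235]
eef_rot: [0.688, 0.661, 0.208, 0.218]
ft_force: [0.4, 0.9, 0.1]
width: 0.0866
```

Run:
```python
from look import *
ex,ey,n3,up=frame(RY,35)
st=r.read_state();print(np.round(st["joint_positions"],2))
go(ROOF+.11*n3+.001*ey+.0007*up,toolR2(RY,35),5)
```

```text
[ 0.32 -0.13 -1.22  2.01  0.5   0.86  0.34]
t 25.6 pos [0.4554 0.3121 0.235 ] tilt 35.07 F [0.4 0.9 0.1] w 0.0866
dist 90.7 rot 0.22 world d mm [ 51.7  -3.3 -74.5]
xyz [-0.0, -0.0, 18.0] rot [0.0, -0.0, 0.0]
xyz [-0.0, -0.0, 36.0] rot [0.0, -0.0, 0.1]
xyz [-1.0, -0.0, 54.0] rot [0.0, -0.0, 0.1]
xyz [-1.0, -0.0, 73.0] rot [0.1, -0.0, 0.2]
xyz [-1.0, -0.0, 91.0] rot [0.1, -0.0, 0.2]
```

Call:
apply_moves([
  {"grip":0,"xyz":[0,0,18],"rotation":[0,0,0]},
  {"grip":0,"xyz":[0,0,36],"rotation":[0,0,0]},
  {"grip":0,"xyz":[-1,0,54],"rotation":[0,0,0.1]},
  {"grip":0,"xyz":[-1,0,73],"rotation":[0,0,0.2]},
  {"grip":0,"xyz":[-1,0,85],"rotation":[0,0,0.2]},
])

```text
time: 26.22
ee_pos: [0.5058, 0.308, 0.1652]
eef_rot: [0.69, 0.659, 0.208, 0.218]
ft_force: [-0.0, 0.8, -0.4]
width: 0.087
```

Run:
```python
from look import *
ex,ey,n3,up=frame(RY,35)
st=r.read_state();print(np.round(st["joint_positions"],2))
go(ROOF+.0207*n3+.001*ey+.0007*up,toolR2(RY,35),5)
look("f1",(350,200,110,110),(90,170,120,90))
```

```text
[ 0.26  0.23 -1.23  2.03  0.97  0.91  0.02]
t 26.23 pos [0.5058 0.308  0.1652] tilt 35.04 F [-0.   0.8 -0.4] w 0.087
dist 93.9 rot 0.14 world d mm [ 52.5  -1.5 -77.8]
xyz [0.0, -0.0, 19.0] rot [0.0, 0.0, -0.0]
xyz [0.0, -1.0, 38.0] rot [0.0, 0.0, -0.0]
xyz [1.0, -1.0, 56.0] rot [0.0, 0.0, -0.1]
xyz [1.0, -1.0, 75.0] rot [0.0, 0.1, -0.1]
xyz [1.0, -2.0, 94.0] rot [0.0, 0.1, -0.1]
```

View pics/v_f1.png

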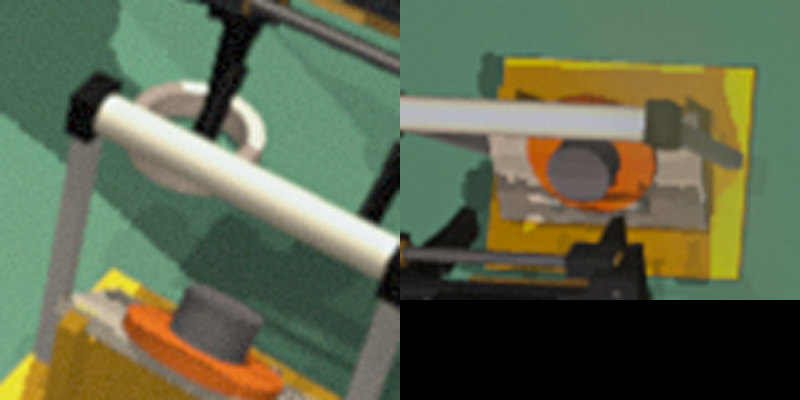

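Call:
apply_moves([
  {"grip":0,"xyz":[0,0,15],"rotation":[0,0,0]},
  {"grip":0,"xyz":[0,0,30],"rotation":[0,0,0]},
  {"grip":0,"xyz":[0,-1,45],"rotation":[0,0,0]},
  {"grip":0,"xyz":[1,-1,58],"rotation":[0,0,0]},
  {"grip":0,"xyz":[1,-1,62],"rotation":[0,0,0]},
])

```text
time: 26.95
ee_pos: [0.5409, 0.3067, 0.1138]
eef_rot: [0.69, 0.658, 0.207, 0.218]
ft_force: [0.4, -1.1, 0.5]
width: 0.0875
```

Run:
```python
from look import *
ex,ey,n3,up=frame(RY,35)
st=r.read_state();print(np.round(st["joint_positions"],2))
go(ROOF+.0207*n3+.001*ey+.0007*up,toolR2(RY,35),5)
look("f2",(360,220,90,90),(90,170,120,90))
```

```text
[ 0.15  0.39 -1.1   2.01  1.17  0.9  -0.1 ]
t 26.95 pos [0.5409 0.3067 0.1138] tilt 34.99 F [ 0.4 -1.1  0.5] w 0.0875
dist 31.7 rot 0.22 world d mm [ 17.4  -0.2 -26.5]
xyz [0.0, -0.0, 6.0] rot [-0.0, 0.0, -0.0]
xyz [0.0, -0.0, 13.0] rot [-0.0, 0.1, -0.1]
xyz [0.0, -1.0, 19.0] rot [-0.0, 0.1, -0.1]
xyz [0.0, -1.0, 25.0] rot [-0.0, 0.1, -0.1]
xyz [1.0, -1.0, 32.0] rot [-0.0, 0.1, -0.2]
```

View pics/v_f2.png

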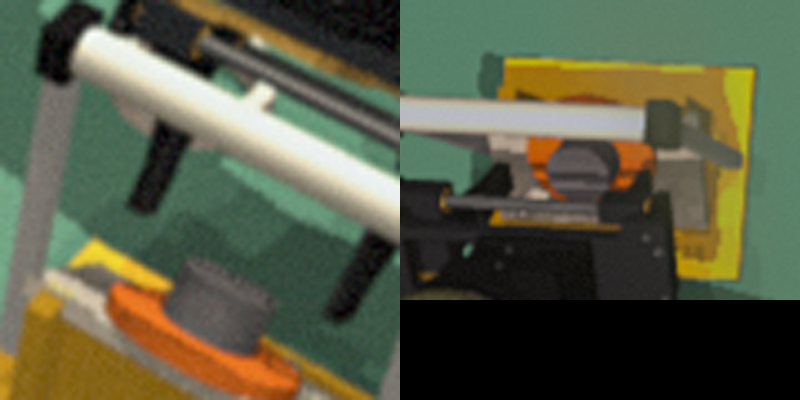

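Call:
apply_moves([
  {"grip":0,"xyz":[0,0,8],"rotation":[0,0,0]},
  {"grip":0,"xyz":[0,0,16],"rotation":[0,0,0]},
  {"grip":0,"xyz":[0,-1,24],"rotation":[0,0,-0.1]},
  {"grip":0,"xyz":[0.5,-1,30],"rotation":[0,0,-0.2]},
  {"grip":0,"xyz":[0.5,-1,31.5],"rotation":[0,0,-0.2]},
])

```text
time: 27.68
ee_pos: [0.5577, 0.3067, 0.087]
eef_rot: [0.689, 0.66, 0.207, 0.218]
ft_force: [-0.2, -0.7, -0.6]
width: 0.087
```

Run:
```python
from look import *
ex,ey,n3,up=frame(RY,35)
go(ROOF+.0207*n3+.001*ey+.0007*up,toolR2(RY,35),1)
look("f3",(360,220,90,90),(90,170,120,90))
```

```text
t 27.68 pos [0.5577 0.3067 0.087 ] tilt 34.95 F [-0.2 -0.7 -0.6] w 0.087
dist 0.7 rot 0.15 world d mm [ 0.5 -0.2  0.4]
xyz [-0.1, 0.7, -0.0] rot [-0.1, 0.1, 0.1]
```

View pics/v_f3.png

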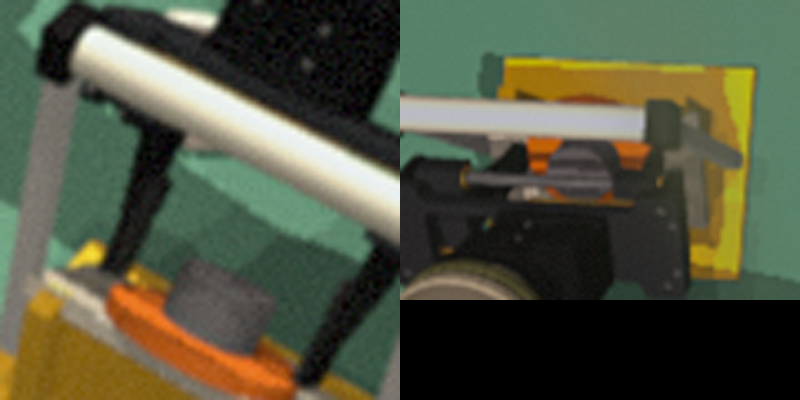

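Call:
apply_moves([
  {"grip":100,"xyz":[0,0.5,0],"rotation":[0,0,0]},
  {"grip":255,"xyz":[0,0.5,0],"rotation":[0,0,0]},
  {"grip":255,"xyz":[0,0.5,0],"rotation":[0,0,0]},
  {"grip":255,"xyz":[0,0.5,0],"rotation":[0,0,0]},
  {"grip":255,"xyz":[0,0.5,0],"rotation":[0,0,0]},
])

```text
time: 28.4
ee_pos: [0.5581, 0.3069, 0.0877]
eef_rot: [0.689, 0.66, 0.207, 0.218]
ft_force: [2.8, 4.3, 2.4]
width: 0.0448
```

Call:
apply_moves([
  {"grip":255,"xyz":[0,0,0],"rotation":[0,0,0]},
  {"grip":255,"xyz":[0,0,-5],"rotation":[0,0,0]},
  {"grip":255,"xyz":[0,0,-12],"rotation":[0,0,0]},
  {"grip":255,"xyz":[0,0,-20],"rotation":[0,0,0]},
  {"grip":255,"xyz":[0,0,-25],"rotation":[0,0,0]},
])

```text
time: 29.02
ee_pos: [0.5433, 0.3074, 0.1086]
eef_rot: [0.689, 0.66, 0.207, 0.218]
ft_force: [0.3, 0.2, -0.4]
width: 0.0434
```

Run:
```python
from look import *
ex,ey,n3,up=frame(RY,35)
st=r.read_state();p=np.array(st["ee_pos"]);print(np.round(st["joint_positions"],2))
go(p-.11*ex+[0,0,.05],toolR2(RY,35),5)
look("f4",(360,220,90,90),(90,170,120,90))
```

```text
[ 0.14  0.4  -1.09  2.01  1.19  0.9  -0.1 ]
t 29.02 pos [0.5433 0.3074 0.1086] tilt 34.98 F [ 0.3  0.2 -0.4] w 0.0434
dist 120.8 rot 0.14 world d mm [-109.9    4.8   50. ]
xyz [-0.0, -12.0, -21.0] rot [-0.0, 0.0, 0.0]
xyz [-0.0, -25.0, -42.0] rot [-0.0, 0.0, 0.0]
xyz [-0.0, -37.0, -62.0] rot [-0.0, 0.1, 0.0]
xyz [-0.0, -49.0, -83.0] rot [-0.0, 0.1, 0.1]
xyz [-0.0, -61.0, -104.0] rot [-0.0, 0.1, 0.1]
```

View pics/v_f4.png

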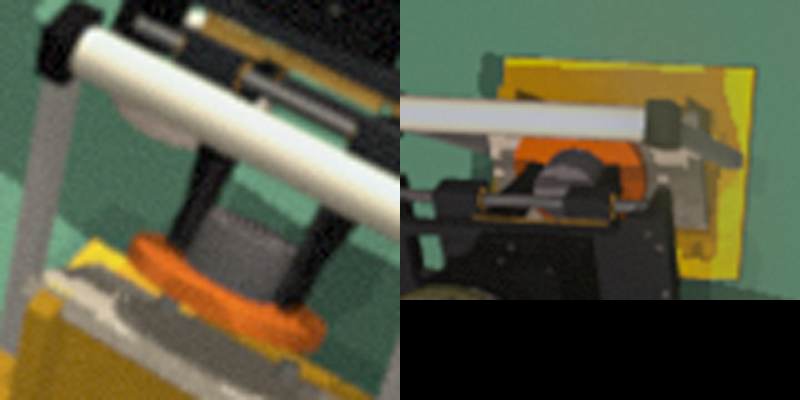

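Call:
apply_moves([
  {"grip":255,"xyz":[0,-12,-21],"rotation":[0,0,0]},
  {"grip":255,"xyz":[0,-25,-42],"rotation":[0,0,0]},
  {"grip":255,"xyz":[0,-37,-62],"rotation":[0,0,0]},
  {"grip":255,"xyz":[0,-49,-85],"rotation":[0,0,0]},
  {"grip":255,"xyz":[0,-58,-110],"rotation":[0,0,0]},
])

```text
time: 29.75
ee_pos: [0.4321, 0.3126, 0.1653]
eef_rot: [0.689, 0.66, 0.207, 0.218]
ft_force: [-0.9, 0.3, 0.5]
width: 0.043
```

Run:
```python
from look import *
st=r.read_state();print(np.round(st["joint_positions"],2))
go([.45,.20,.24],toolR2(0,0),5)
```

```text
[ 0.33  0.03 -1.35  2.12  0.77  0.85  0.03]
t 29.75 pos [0.4321 0.3126 0.1653] tilt 34.94 F [-0.9  0.3  0.5] w 0.043
dist 136.3 rot 35.02 world d mm [  17.9 -112.6   74.7]
xyz [-22.0, 12.0, -10.0] rot [7.0, 0.2, -0.5]
xyz [-45.0, 25.0, -19.0] rot [14.0, 0.4, -0.9]
xyz [-67.0, 37.0, -29.0] rot [21.0, 0.5, -1.4]
xyz [-89.0, 49.0, -38.0] rot [27.9, 0.7, -1.9]
xyz [-112.0, 61.0, -48.0] rot [34.9, 0.9, -2.4]
```

Call:
apply_moves([
  {"grip":255,"xyz":[-22,12,-12],"rotation":[7,0.2,-0.5]},
  {"grip":255,"xyz":[-45,25,-22],"rotation":[14,0.4,-0.9]},
  {"grip":255,"xyz":[-67,37,-31],"rotation":[21,0.5,-1.4]},
  {"grip":255,"xyz":[-89,49,-39],"rotation":[27.9,0.7,-1.9]},
  {"grip":255,"xyz":[-112,61,-48],"rotation":[34.9,0.9,-2.4]},
])

```text
time: 30.38
ee_pos: [0.45, 0.1988, 0.2407]
eef_rot: [0.707, 0.707, -0.001, -0.001]
ft_force: [0.7, 0.5, -0.7]
width: 0.043
```

Run:
```python
from look import *
from cc import *
from ring import plane
st=r.read_state();print(np.round(st["joint_positions"],2))
go([.465,.003,.19],toolR2(0,0),5)
look("g1",(270,80,140,130),(150,150,180,150))
plane("g1","scene",(4,20),(150,255),(300,80,420,220))
```

```text
[ 0.49  0.14 -1.05  1.74  0.12  1.34  0.98]
t 30.38 pos [0.45   0.1988 0.2407] tilt 0.14 F [ 0.7  0.5 -0.7] w 0.043
dist 202.8 rot 0.15 world d mm [  15.  -195.8  -50.7]
xyz [-39.0, 3.0, 10.0] rot [-0.0, 0.0, 0.0]
xyz [-78.0, 6.0, 20.0] rot [-0.1, 0.0, 0.0]
xyz [-117.0, 9.0, 30.0] rot [-0.1, 0.0, 0.0]
xyz [-157.0, 12.0, 41.0] rot [-0.1, 0.0, 0.0]
xyz [-196.0, 15.0, 51.0] rot [-0.1, 0.0, 0.0]
plane g1 scene 415 387 o [0.4695 0.2061 0.2285] n [ 0.007 -0.003  1.   ] tilt 0.4
```

View pics/v_g1.png

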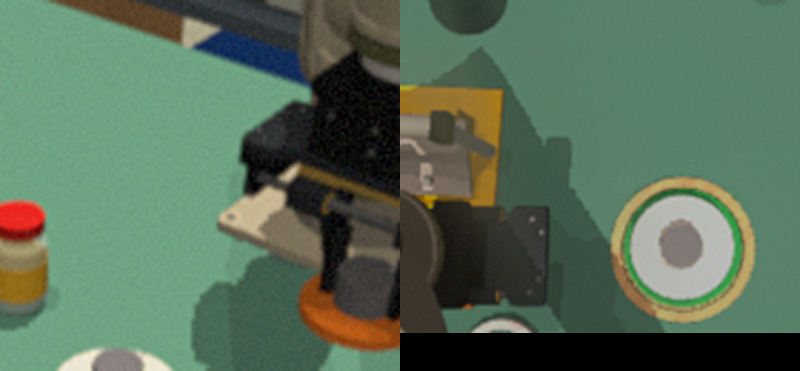

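Call:
apply_moves([
  {"grip":255,"xyz":[-39,3,5],"rotation":[0,0,0]},
  {"grip":255,"xyz":[-80,6,15],"rotation":[0,0,0]},
  {"grip":255,"xyz":[-120,9,28],"rotation":[0,0,0]},
  {"grip":255,"xyz":[-165,12,45],"rotation":[-0.1,0,0]},
  {"grip":255,"xyz":[-196,15,65],"rotation":[-0.1,0,0]},
])

```text
time: 31.1
ee_pos: [0.4662, -0.0017, 0.1743]
eef_rot: [0.71, 0.705, -0.0, -0.0]
ft_force: [-0.1, 0.3, -0.3]
width: 0.0433
```

Run:
```python
from look import *
go([.4645,.003,.115],toolR2(0,0),5)
```

```text
t 31.1 pos [ 0.4662 -0.0017  0.1743] tilt 0.01 F [-0.1  0.3 -0.3] w 0.0433
dist 59.5 rot 0.41 world d mm [ -1.7   4.7 -59.3]
xyz [1.0, -0.0, 12.0] rot [-0.0, -0.0, -0.1]
xyz [2.0, -1.0, 24.0] rot [-0.0, -0.0, -0.2]
xyz [3.0, -1.0, 36.0] rot [-0.0, -0.0, -0.2]
xyz [4.0, -1.0, 47.0] rot [-0.0, -0.0, -0.3]
xyz [5.0, -2.0, 59.0] rot [-0.0, -0.0, -0.4]
```

Call:
apply_moves([
  {"grip":255,"xyz":[3,-1,12],"rotation":[0,0,0]},
  {"grip":255,"xyz":[5,-2,27],"rotation":[0,0,-0.2]},
  {"grip":255,"xyz":[5,-2,42],"rotation":[0,0,-0.4]},
  {"grip":255,"xyz":[5,-2,53],"rotation":[0,0,-0.4]},
  {"grip":255,"xyz":[5,-2,59],"rotation":[0,0,-0.4]},
])

```text
time: 31.72
ee_pos: [0.4641, 0.0037, 0.1146]
eef_rot: [0.707, 0.707, -0.0, -0.0]
ft_force: [0.0, -0.1, -1.1]
width: 0.0432
```

Run:
```python
from look import *
go([.4645,.0032,.106],toolR2(0,0),1)
look("g2",(260,150,100,100),(220,190,130,110))
st=r.read_state();p=np.array(st["ee_pos"]);c=load("scene_g2");H=cv2.cvtColor(c["img"],cv2.COLOR_BGR2HSV)
a=np.linspace(0,2*np.pi,361)
def ext(u): return "L %.1f R %.1f T %.1f B %.1f"%(u[:,0].min(),u[:,0].max(),u[:,1].min(),u[:,1].max())
zb=p[2]-.021
for dx,dy in ((0,0),(.003,0),(-.003,0),(0,.003)):
    u=np.vstack([proj(c,np.c_[p[0]+dx+.045*np.cos(a),p[1]+dy+.045*np.sin(a),0*a+z]) for z in (zb,zb+.01)]); print(dx,dy,"pred hull",ext(u))
k=(H[...,0]>=3)&(H[...,0]<=22)&(H[...,1]>=140);k[:,:280]=0;k[:,345:]=0;k[:175]=0;k[222:]=0
k=cv2.morphologyEx(k.astype(np.uint8),cv2.MORPH_OPEN,np.ones((2,2)));ys,xs=np.nonzero(k);print("mask",xs.min()-.5,xs.max()+.5,ys.min()-.5,ys.max()+.5)
c1=load("scene_d1");H=cv2.cvtColor(c1["img"],cv2.COLOR_BGR2HSV)
k=(H[...,1]<45)&(H[...,2]>95);k[:,:280]=0;k[:,345:]=0;k[:190]=0;k[240:]=0
k=cv2.morphologyEx(k.astype(np.uint8),cv2.MORPH_OPEN,np.ones((2,2)));ys,xs=np.nonzero(k);print("mid mask",xs.min()-.5,xs.max()+.5,ys.min()-.5,ys.max()+.5)
for C in ((.4645,.0017),(.4655,.0035),(.4635,.0035)):
    u=np.vstack([proj(c1,np.c_[C[0]+.055*np.cos(a),C[1]+.055*np.sin(a),0*a+z]) for z in (.048,.058)]); print("mid pred",C,ext(u))
```

```text
t 31.73 pos [0.4641 0.0037 0.1146] tilt 0.05 F [ 0.  -0.1 -1.1] w 0.0432
dist 8.7 rot 0.06 world d mm [ 0.4 -0.5 -8.6]
xyz [-0.5, 0.4, 8.6] rot [-0.0, -0.0, 0.0]
0 0 pred hull L 292.4 R 330.1 T 189.2 B 215.5
0.003 0 pred hull L 291.6 R 329.4 T 189.8 B 216.1
-0.003 0 pred hull L 293.1 R 330.9 T 188.7 B 214.9
0 0.003 pred hull L 293.4 R 331.2 T 189.7 B 216.0
mask 280.5 331.5 175.5 216.5
mid mask 288.5 333.5 202.5 233.5
mid pred (0.4645, 0.0017) L 287.1 R 332.0 T 201.2 B 232.8
mid pred (0.4655, 0.0035) L 287.4 R 332.4 T 201.7 B 233.4
mid pred (0.4635, 0.0035) L 287.9 R 332.9 T 201.3 B 232.9
```

View pics/v_g2.png

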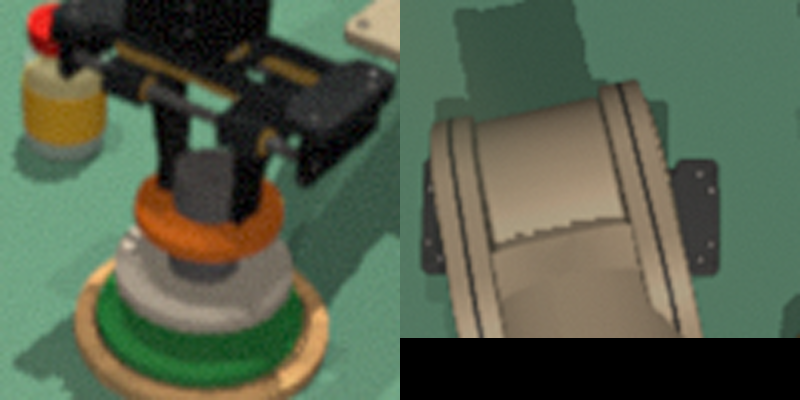

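Call:
apply_moves([
  {"grip":255,"xyz":[-0.5,0,2],"rotation":[0,0,0]},
  {"grip":255,"xyz":[-0.8,0,4.5],"rotation":[0,0,0]},
  {"grip":255,"xyz":[-0.8,0,6.5],"rotation":[0,0,0]},
  {"grip":255,"xyz":[-0.8,0,8],"rotation":[0,0,0]},
  {"grip":255,"xyz":[-0.8,0,8],"rotation":[0,0,0]},
])

```text
time: 32.45
ee_pos: [0.464, 0.0027, 0.1068]
eef_rot: [0.707, 0.707, -0.0, -0.001]
ft_force: [0.1, -0.9, -1.3]
width: 0.0432
```

Call:
apply_moves([
  {"grip":255,"xyz":[0,0,0.5],"rotation":[0,0,0]},
  {"grip":255,"xyz":[0,0,1],"rotation":[0,0,0]},
  {"grip":255,"xyz":[0,0,1],"rotation":[0,0,0]},
])

```text
time: 32.83
ee_pos: [0.464, 0.0027, 0.1057]
eef_rot: [0.707, 0.707, -0.0, -0.001]
ft_force: [0.0, -1.1, -0.3]
width: 0.0434
```

Call:
apply_moves([
  {"grip":255,"xyz":[0,0,0.4],"rotation":[0,0,0]},
  {"grip":255,"xyz":[0,0,0.8],"rotation":[0,0,0]},
  {"grip":255,"xyz":[0,0,0.8],"rotation":[0,0,0]},
])

```text
time: 33.2
ee_pos: [0.4641, 0.0027, 0.1052]
eef_rot: [0.707, 0.707, -0.0, -0.0]
ft_force: [-1.8, -0.5, 3.8]
width: 0.0433
```

Call:
apply_moves([
  {"grip":255,"xyz":[0,0,0.4],"rotation":[0,0,0]},
  {"grip":255,"xyz":[0,0,0.5],"rotation":[0,0,0]},
])

```text
time: 33.45
ee_pos: [0.4642, 0.0026, 0.1051]
eef_rot: [0.707, 0.707, -0.0, -0.0]
ft_force: [-3.3, 0.3, 8.7]
width: 0.0435
```

Call:
apply_moves([
  {"grip":255,"xyz":[0,0,0],"rotation":[0,0,0]},
  {"grip":160,"xyz":[0,0,0],"rotation":[0,0,0]},
  {"grip":80,"xyz":[0,0,0],"rotation":[0,0,0]},
  {"grip":40,"xyz":[0,0,0],"rotation":[0,0,0]},
  {"grip":20,"xyz":[0,0,0],"rotation":[0,0,0]},
])

```text
time: 34.08
ee_pos: [0.4642, 0.0026, 0.105]
eef_rot: [0.707, 0.707, -0.0, -0.0]
ft_force: [0.3, -0.6, 0.7]
width: 0.0656
```

Call:
apply_moves([
  {"grip":0,"xyz":[0,0,-8],"rotation":[0,0,0]},
  {"grip":0,"xyz":[0,0,-30],"rotation":[0,0,0]},
  {"grip":0,"xyz":[0,0,-65],"rotation":[0,0,0]},
  {"grip":0,"xyz":[0,0,-100],"rotation":[0,0,0]},
  {"grip":0,"xyz":[20,0,-120],"rotation":[0,0,0]},
])

```text
time: 34.7
ee_pos: [0.4649, 0.0218, 0.2272]
eef_rot: [0.708, 0.706, 0.0, 0.001]
ft_force: [0.3, 0.7, -0.7]
width: 0.0871
```

Call:
apply_moves([
  {"grip":0,"xyz":[40,-10,0],"rotation":[0,0,0]},
  {"grip":0,"xyz":[85,-20,0],"rotation":[0,0,0]},
  {"grip":0,"xyz":[130,-30,0],"rotation":[0,0,0]},
  {"grip":0,"xyz":[165,-40,0],"rotation":[0,0,0]},
  {"grip":0,"xyz":[180,-40,0],"rotation":[0,0,0]},
])

```text
time: 35.33
ee_pos: [0.4243, 0.2043, 0.2278]
eef_rot: [0.707, 0.707, 0.0, 0.001]
ft_force: [-0.2, -0.1, 0.3]
width: 0.087
```

Run:
```python
from look import *
from cc import *
from ring import plane
look("h1",(260,140,100,110),(220,190,130,110))
c=load("top_h1");H=cv2.cvtColor(c["img"],cv2.COLOR_BGR2HSV);w=cloud(c);b=(225,205,330,315)
cfit("h1","top",(H[...,0]>=8)&(H[...,0]<=32)&(H[...,1]>60),.08,.012,b)
cfit("h1","top",(H[...,0]>=45)&(H[...,0]<=75)&(H[...,1]>=120),.065,.022,b)
cfit("h1","top",(w[...,2]>.048)&(w[...,2]<.2),.055,.058,b)
cfit("h1","top",(w[...,2]>.086)&(w[...,2]<.2),.045,.094,b)
cfit("h1","top",(w[...,2]>.11)&(w[...,2]<.2),.022,.120,b)
plane("h1","top",(3,20),(150,255),b)
plane("h1","scene",(3,20),(150,255),(285,170,340,220))
for nm,bb,h in (("jar",(340,290,390,330),.1),("tape",(170,290,220,335),.024),("bottle",(305,95,345,150),.18)):
    x0,y0,x1,y1=bb;W=w[y0:y1,x0:x1];k=abs(W[...,2]-h)<.008;q=W[k]; print(nm,k.sum(),((q.max(0)+q.min(0))/2).round(4))
cv2.imwrite("pics/h1full.png",np.hstack([cv2.resize(load("scene_h1")["img"],(400,300)),cv2.resize(c["img"],(400,300))]))
```

```text
top centre [0.4639 0.0008 0.0787] 185 med res mm 0.61
top centre [4.658e-01 1.000e-04 6.310e-02] 148 med res mm 0.51
top centre [0.4645 0.0017 0.0537] 131 med res mm 0.52
top centre [0.4634 0.0011 0.0437] 110 med res mm 0.45
top centre [0.4634 0.0009 0.0207] 54 med res mm 0.45
plane h1 top 615 580 o [ 0.4645 -0.0005  0.0937] n [0.001 0.009 1.   ] tilt 0.5
plane h1 scene 351 329 o [0.4764 0.0119 0.0927] n [0.    0.001 1.   ] tilt 0.1
jar 462 [ 0.3559 -0.1973  0.0982]
tape 368 [0.3325 0.1967 0.0223]
bottle 138 [ 0.7866 -0.1078  0.1776]
```

View pics/v_h1.png

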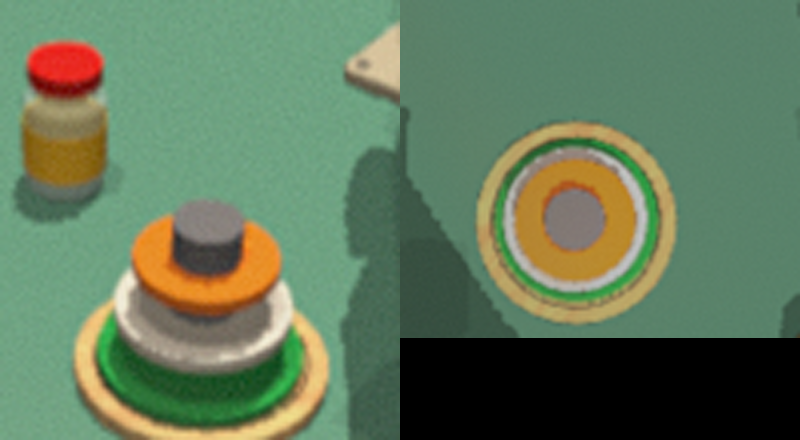

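View pics/h1full.png

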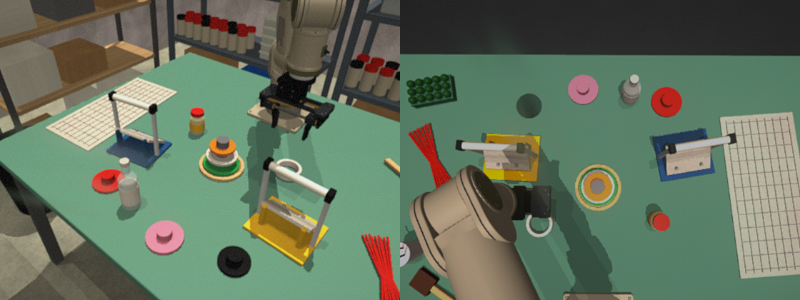

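```bash
python3 - <<'E'
from h import *
for t in ("0","h1"):
    c=load("scene_"+t);H=cv2.cvtColor(c["img"],cv2.COLOR_BGR2HSV);w=cloud(c)
    k=np.zeros((420,560),bool);k[215:260,385:430]=1
    k&=(w[...,2]>.012)&(w[...,2]<.03);q=w[k];print(t,k.sum(),q.min(0).round(3),q.max(0).round(3),q.mean(0).round(4))
E
python3 -c "
from bench import r
s=r.read_state();print(s['time'],s['ft_force'],s['width']);print(r.close_job())"
```

```text
0 257 [0.295 0.155 0.012] [0.385 0.244 0.026] [0.3199 0.1989 0.0206]
h1 264 [0.295 0.157 0.012] [0.386 0.244 0.027] [0.3204 0.2    0.0205]
35.425 [ 0.05442915 -0.04496285  0.15380414] 0.08711918567922779
the job is handed in; nothing more can be done
None
```

I built the tower on the board in the order asked (green podium, white midfloor, orange roof). Each piece was set down under light contact, about 7 to 17 N, then released. I handed the job in at 35.4 s with the gripper open and clear of everything.

**Centring:** in the last top view, measured against the board centre at (463.9, 0.8) mm:

| Piece | Off in x (mm) | Off in y (mm) |
|---|---|---|
| Podium | +1.9 | −0.7 |
| Midfloor | +0.6 | +0.9 |
| Roof | −0.5 | +0.3 |

**Level:** the roof's tilt read 0.5° from the top camera and 0.1° from the scene camera. Its top surface was at about 93–94 mm, against 94 mm nominal.

**Bystanders:** the jar and the bottle were within 1 mm of where they started. The top view of the tape was partly hidden by the arm and read about 8 mm off. The scene view showed it unmoved, within about 1 mm.

**What went wrong:** on the first reach for the roof the arm ran into joint range limits (joints 2, 3 and 7) and drifted sideways without touching anything. I backed off, turned the gripper half a turn and came in again.

**Camera disagreement:** the two cameras differed by up to about 4 mm on absolute positions, so I judged centring within the top view only.

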